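# Lock a calibration tube into the push-in jack

## Task

Take the brass calibration tube with the red band from the rack and push it straight down into the blue-collared push-in fitting on the grey jack box, past the grip, and press it firmly home against its stop. Then, without letting go, tug it gently back up until the blue collar has come up to its stop, which locks it, and let go so that it stays standing there. Never force the fitting either way, and leave the other things in the rack and the hand meter where they are.

Things in the scene. Friction and masses are not known exactly. Their poses are not given: they have to be found in the camera images.
- tube_mid (a point): Centre (half-way up) of the loose brass calibration tube: 108 mm long, 16 mm diameter, about 80 g, upright in one of the rack's holes, red band near its top end. Top end 54 mm above this point, tip 54 mm below. Upper 70 mm: plain cylinder; its upper 74 mm stand free above the rack. Grasp it 25 to 35 mm above this point with a firm grip (40 N or more) so that it does not slip.
- tube_tip (a point): Lower end of the same tube, on its axis; z axis along the tube, up. The lowest 16 mm is a ball of 16 mm diameter, above it a neck of 7 mm diameter, and from 30 mm above the tip the plain cylinder. In the rack the tip is 6 mm above the bench.
- fitting: Jack box with the push-in fitting upright in the middle of its top: fixed grey box 90 x 110 x 70 mm (x, y, z), aluminium top plate; origin at the centre of its underside, z up. Pushing in: the collar slides down to its stop (3 N), the ball snaps past the grip (peak 2 to 5 N, then it is drawn in), then meets a sprung pin (7 mm, up to 6 N) and stops solidly: home. Press home with 15 to 20 N; over 30 N is forcing it.
- mouth (a point): On the fitting's vertical axis, level with the box's top plate (70 mm above the bench). The blue collar (ring, outer 29, inner 19 mm diameter) stands 10 to 38 mm out above this point: the insert's height differs by 20 mm from box to box and is not measured, so home must be felt. Below the collar's top edge: grip 30 mm, pin's top 42 mm; home is the tip 49 mm below that edge.
- collar (a joint): Height of the blue collar above its own lower stop, in m: 0 = down, 0.008 = up (locked). Starts at 0 to 4 mm, stays where left. Grip and sprung pin move with it. The grip lets the tube in but not out: pulling the tube up lifts the collar (about 4 N) until its upper stop, where the pull rises steeply: stop at about 8 N; over 15 N is forcing it.
- rack: Black rack fixed on the bench, 70 x 190 x 40 mm (x, y, z), three upright round holes of 19 mm diameter at y = -60, 0 and 60 mm; origin at the centre of its underside. Which hole holds the tube differs. Grasp the tube with the fingers closing along the rack's x axis, clear of the neighbours; lift it 40 mm to clear the rack.
- trimmer_mid (a point): Bystander: centre of a trimming tool standing in the rack, green handle of 16 mm diameter and thin steel blade upward, 90 mm tall in all.
- stylus_mid (a point): Bystander: centre of a white stylus with blue end standing in the rack, 16 mm diameter, 85 mm tall.
- meter_mid (a point): Bystander: centre of a grey hand meter lying on the bench, 170 x 85 x 36 mm (x, y, z).
There are look-alikes about, which are no part of the job. Of the things shaped like the part that bears tube_mid, the brass one is meant. Several things have the shape of the fitting; the one meant has the colours described above.

How it is judged:
By the outcome, as a careful person would: the job done as asked, in the order asked, and still so for the second after the job is handed in, with the robot touching nothing.
It also fails if it takes over 72 s, if anything falls off the work surface, if the arm or the gripper's body presses on something with over 40 N, if the wrist force passes 120 N, or if a joint passes its speed limit or range.

## Robot

A 6-joint arm with a two-finger parallel gripper is mounted at the origin on the work surface. World frame = base frame: x ahead of the robot, y to its left, z up, the work surface at z = 0. Lengths are in m, angles in rad, forces in N, time in s.
With the tool pointing down it reaches from about 0.3 to 0.95 m from the base axis. Payload 3.1 kg.
Tool frame: the origin (TCP) lies midway between the tips of the shut fingers; the grasp point (between the pads) lies 19 mm behind it (ctrl.grasp_offset is the distance from the TCP to the grasp point, in m); z points along the fingers, y is the direction in which the jaws open and shut (so a half turn about z gives the same grasp; the last joint's range is limited). The gripper opens to 85 mm and grips with 20 to 120 N. Pads are 22 mm wide; open, the fingers measure 114 mm over their backs; the gripper's body (76 mm by 85 mm) begins 54 mm behind the grasp point. The pads swing forward as they close: fully open they stand 13 mm farther back than shut.
Start: joints at [1.034, 0.308, 1.634, -0, 1.2, -0.07], TCP at [0.281, 0.558, 0.231] pointing down, gripper open.
Joint ranges: [-3.06, 3.06], [-0.79, 1.96], [0.05, 2.63], [-1.19, 4.34], [0.05, 2.64], [-2.94, 2.94]. Speed limits (rad/s): [2.79, 2.79, 3.14, 3.14, 3.14, 3.14].

## Interface

Orientations are given as a rotation vector (axis times angle).
In Python, from workcell import ctrl gives the robot as it stands.
- The arm moves only by the tool drive_tool, never from a script. Its argument "targets" is a list of rows, each an object of numbers: "x", "y", "z": the shift along the world's x, y, z in m; "rx", "ry", "rz": the turn, a rotation vector about the world's x, y, z in degrees; "fingers": the opening in per cent of the stroke, from 0 (shut) to 100 (fully open). A call has 1 to 8 rows; each row shifts and turns the commanded pose from where the row before left it; what a row does not reach is not made up. A row lasts 1/10 s, in which the tool goes at most 50 mm and 8.59 degrees, less where a joint would pass 70% of its speed; a pose out of reach is approached as far as the arm can. A call with a gripper value outside its range is refused whole. The fingers move at their own pace and stop on an object; "squeeze" is the grip in N (left out, the last holds). Time passes only in rows, so rows that do not move let the fingers close. It gives the time, the measured TCP pose, the force and the opening at its end, in the units of the state.
- ctrl.get_obs(): the state, without advancing time (a new reading comes with each control period).
- ctrl.camera(name): name is "side" or "top" or "wrist"; returns a dict with "image" (480x640x3 uint8, blue, green, red), "K" (3x3 intrinsics, pixels), "camera_from_world" (4x4, takes a point from world to camera coordinates). Camera axes: x right, y down, z forward; pixel columns grow to the right and rows downward; lengths in m; the calibration is good to about 2 mm. A picture is of the moment at which its call begins. There is no depth.
- ctrl.close_job(): hands the job in, once; it reports no verdict.
The state is a dict: "time_s": time; "joint_positions": joint angles; "joint_velocities": joint speeds; "tau": joint torques, N m; "tool_pos": TCP position; "ee_rot": TCP orientation; "ft_force": force on the tool from outside, world axes, zero at the start; "moment": the same for the moment, N m; "width": finger opening in m.
Only numpy, scipy, OpenCV 4.12 (cv2) and the standard library are available. Lean on these libraries where they do the work, as an engineer would, in place of code of your own. Each camera call takes 0.05 s, during which the arm holds its last target.

## Working session

There is one attempt and no reset: what is moved stays moved. The work goes in short steps, Python scripts to look and compute and a tool call to move; the robot and the scene stay as the last step left them, time stands still between calls to the robot, and variables do not carry over. Pictures are saved under pics/ and viewed, and the job is handed in when it is done.

Besides the shell and the picture viewer there is one more tool, called after "Request:" in YAML: its name, and indented under it one key for each argument. drive_tool: Moves the arm, as the interface text tells. Its arguments: {"type":"object","properties":{"targets":{"type":"array","items":{"type":"object","properties":{"x":{"type":"number"},"y":{"type":"number"},"z":{"type":"number"},"rx":{"type":"number"},"ry":{"type":"number"},"rz":{"type":"number"},"fingers":{"type":"number"}}}},"squeeze":{"type":"number"}},"required":["targets"]}

```bash
ls; mkdir -p pics; python3 - <<'E'
from workcell import ctrl
import cv2,pickle
o=ctrl.get_obs();print(o)
d={}
for n in("side","top","wrist"):
    c=ctrl.camera(n);d[n]=c;cv2.imwrite(f"pics/{n}0.png",c["image"])
pickle.dump(d,open("c0.pkl","wb"))
print(ctrl.grasp_offset)
E
```

```text
pics
{'time_s': 0.0, 'joint_positions': array([ 1.03432943e+00,  3.09063647e-01,  1.63520686e+00, -2.95808419e-06,
        1.19968606e+00, -6.97207839e-02]), 'joint_velocities': array([-0.00090318, -0.00114823,  0.00082249, -0.00039448, -0.0015857 ,
        0.00043959]), 'tau': array([-9.45524080e-04, -4.15265572e+01, -2.76658452e+01, -2.63976199e-04,
        1.04586140e-02, -2.04382772e-06]), 'tool_pos': array([0.28084947, 0.55741237, 0.23000088]), 'ee_rot': array([-0.72636147, -3.05574453,  0.00354447]), 'ft_force': array([ 0.0895636 , -0.71724768,  0.35055404]), 'moment': array([0.06203847, 0.02393542, 0.01227674]), 'width': 0.08561150435470402}
0.0187
```

View pics/top0.png

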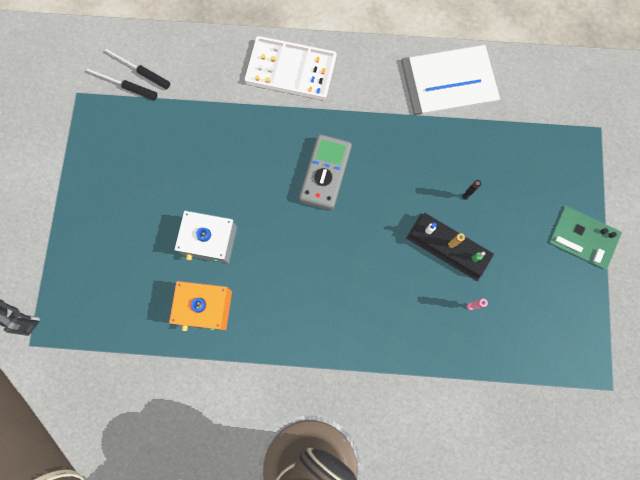

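View pics/side0.png

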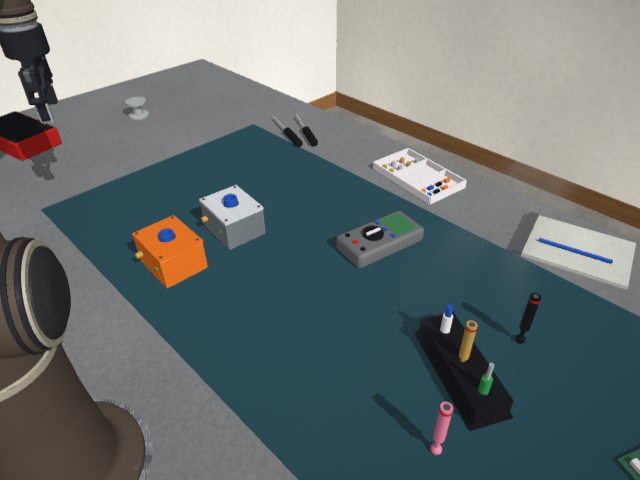

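View pics/wrist0.png

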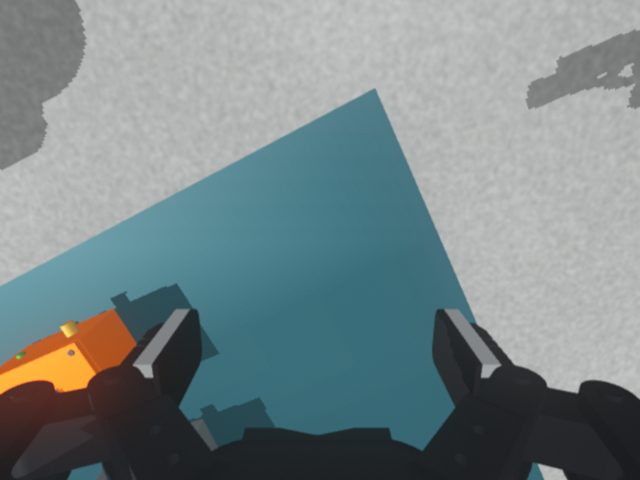

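Candidates for the tube in the top view: brass in the rack (457,240), pink (477,304) and black (472,189) standing free. I choose brass. Candidates for the fitting: grey box with aluminium top (204,236) and orange box (200,305). I choose grey. Next is a close crop to check both.

```bash
python3 - <<'E'
import cv2,pickle,numpy as np
d=pickle.load(open("c0.pkl","rb"))
t=d["top"]["image"];s=d["side"]["image"]
a=cv2.resize(t[205:285,400:500],(400,320),interpolation=cv2.INTER_CUBIC)
b=cv2.resize(t[200:280,160:260],(400,320),interpolation=cv2.INTER_CUBIC)
c=cv2.resize(s[300:380,430:530],(400,280)[:2] if 0 else (400,320)[:2],interpolation=cv2.INTER_CUBIC)
e=cv2.resize(s[175:255,180:280],(400,320),interpolation=cv2.INTER_CUBIC)
cv2.imwrite("pics/crop0.png",cv2.resize(np.vstack([np.hstack([a,b]),np.hstack([c,e])])[:640],(750,600)))
for n in d: 
    c=d[n];print(n,c["K"].tolist());M=c["camera_from_world"];print(-M[:3,:3].T@M[:3,3],M[:3,:3].round(3).tolist())
E
```

```text
side [[498.7696746628449, 0.0, 327.5933918916629], [0.0, 498.7696746628449, 242.7741921520269], [0.0, 0.0, 1.0]]
[ 0.01755203 -0.48358997  0.65867716] [[0.708, -0.706, -0.005], [-0.447, -0.443, -0.777], [0.547, 0.552, -0.63]]
top [[535.6845007952991, 0.0, 317.9725297564293], [0.0, 535.6845007952991, 228.3219149944543], [0.0, 0.0, 1.0]]
[ 0.25171533 -0.00521686  1.2273451 ] [[0.073, -0.997, -0.004], [-0.973, -0.07, -0.219], [0.218, 0.02, -0.976]]
wrist [[394.2332109790354, 0.0, 316.579614487074], [0.0, 394.2332109790354, 242.77633052529555], [0.0, 0.0, 1.0]]
[0.21718361 0.59041063 0.37260587] [[0.451, 0.893, -0.001], [0.856, -0.432, 0.282], [0.252, -0.128, -0.959]]
```

View pics/crop0.png

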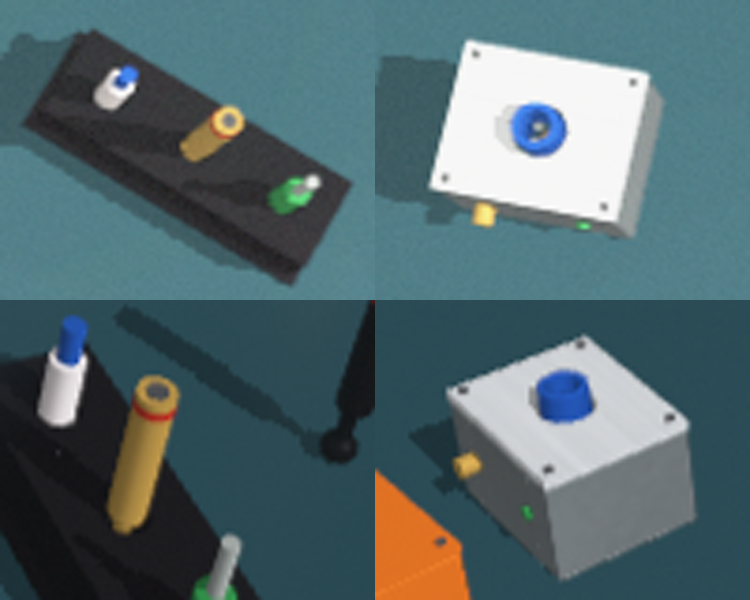

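The crop shows the brass tube with its red band in the rack's middle hole, and the blue collar on the aluminium-topped grey box. Now I triangulate.

```bash
cat > h.py <<'E'
import numpy as np,cv2,pickle
def tri(obs):
    # obs: list of (cam, u,v)
    A=[]
    for c,u,v in obs:
        P=c["K"]@c["camera_from_world"][:3]
        A+= [u*P[2]-P[0], v*P[2]-P[1]]
    A=np.array(A);X=np.linalg.lstsq(A[:,:3],-A[:,3],rcond=None)[0]
    r=[ (proj(c,X)-[u,v]).round(1).tolist() for c,u,v in obs]
    return X,r
def proj(c,X):
    p=c["K"]@(c["camera_from_world"][:3]@np.append(X,1));return p[:2]/p[2]
def ray(c,u,v,z):
    M=c["camera_from_world"];C=-M[:3,:3].T@M[:3,3]
    d=M[:3,:3].T@np.linalg.inv(c["K"])@[u,v,1];return C+d*(z-C[2])/d[2]
E
python3 - <<'E'
from h import *
d=pickle.load(open("c0.pkl","rb"));t=d["top"];s=d["side"]
print("tubetop",tri([(t,461.1,237.3),(s,471.9,324)]))
print("collartop",tri([(t,203.5,234.4),(s,230.4,196.9)]))
f=lambda x,y:(160+(x-375)/3.75,200+y/3.75)
g=lambda x,y:(180+(x-375)/3.75,175+(y-300)/3.75)
sc=[(475,54),(633,83),(604,207),(445,178)]
ss=[(462,391),(580,344),(669,418),(548,469)]
P=[]
for i in range(4):
    P.append(ray(t,*f(*sc[i]),.07)); print(P[-1], ray(s,*g(*ss[i]),.07))
print(np.mean(P,0), np.mean([ray(s,*g(*q),.07) for q in ss],0))
for u,v in [(100,28),(351,183),(290,285),(24,124)]:
  print('rack',ray(t,400+u/3.75,205+v/3.75,.04))
E
```

```text
tubetop (array([ 0.50267583, -0.28626271,  0.11694786]), [[0.1, -0.1], [-0.2, 0.0]])
collartop (array([0.476329  , 0.26448881, 0.08859078]), [[0.3, -0.5], [-0.7, 0.2]])
[0.52142757 0.31241343 0.07      ] [0.44704095 0.32179012 0.07      ]
[0.51054467 0.21672331 0.07      ] [0.52308495 0.31406169 0.07      ]
[0.43526455 0.2255176  0.07      ] [0.51219383 0.21831503 0.07      ]
[0.44569037 0.3205119  0.07      ] [0.43722873 0.2269484  0.07      ]
[0.47823179 0.26879156 0.07      ] [0.47988711 0.27027881 0.07      ]
rack [ 0.57228172 -0.2263353   0.04      ]
rack [ 0.48724866 -0.37879599  0.04      ]
rack [ 0.42326117 -0.34288515  0.04      ]
rack [ 0.5092463  -0.18235563  0.04      ]
```

Request:
drive_tool:
  targets:
    - {"x": 0.012, "y": -0.047, "rz": -5.1}
    - {"x": 0.012, "y": -0.047, "rz": -5.1}
    - {"x": 0.012, "y": -0.047, "rz": -5.1}
    - {"x": 0.012, "y": -0.047, "rz": -5.1}
    - {"x": 0.012, "y": -0.047, "rz": -5.1}
    - {"x": 0.012, "y": -0.047, "rz": -5.1}
    - {"x": 0.012, "y": -0.047, "rz": -5.1}
    - {"x": 0.012, "y": -0.047, "rz": -5.1}

```text
schema error: expected keys x, y, z, rx, ry, rz, fingers
```

Request:
drive_tool:
  targets:
    - {"x": 0.012, "y": -0.047, "rz": -5.1}
    - {"x": 0.012, "y": -0.047, "rz": -5.1}
    - {"x": 0.012, "y": -0.047, "rz": -5.1}
    - {"x": 0.012, "y": -0.047, "rz": -5.1}
    - {"x": 0.012, "y": -0.047, "rz": -5.1}
    - {"x": 0.012, "y": -0.047, "rz": -5.1}
    - {"x": 0.012, "y": -0.047, "rz": -5.1}
    - {"x": 0.012, "y": -0.047, "rz": -5.1}

```text
schema error: expected keys x, y, z, rx, ry, rz, fingers
```

Request:
drive_tool:
  targets:
    - {"x": 0.012, "y": -0.046, "rz": -5.1}
    - {"x": 0.011, "y": -0.037, "rz": -5.1}
    - {}

```text
schema error: expected keys x, y, z, rx, ry, rz, fingers
```

```bash
cat > snap.py <<'E'
import sys
from workcell import ctrl
from h import *
tag=sys.argv[1];d={}
for n in sys.argv[2:]:
    d[n]=ctrl.camera(n);cv2.imwrite(f"pics/{n}{tag}.png",d[n]["image"])
d["obs"]=ctrl.get_obs();pickle.dump(d,open(f"c{tag}.pkl","wb"))
o=d["obs"];print(o["time_s"],o["tool_pos"],o["ee_rot"],o["ft_force"],o["width"])
E
python3 snap.py 1 wrist
```

```text
0.2 [0.28102483 0.55767539 0.23047209] [-7.26542317e-01 -3.05595916e+00  2.27524413e-03] [ 0.09994727  0.11853999 -0.24552897] 0.08538714972563749
```

View pics/wrist1.png

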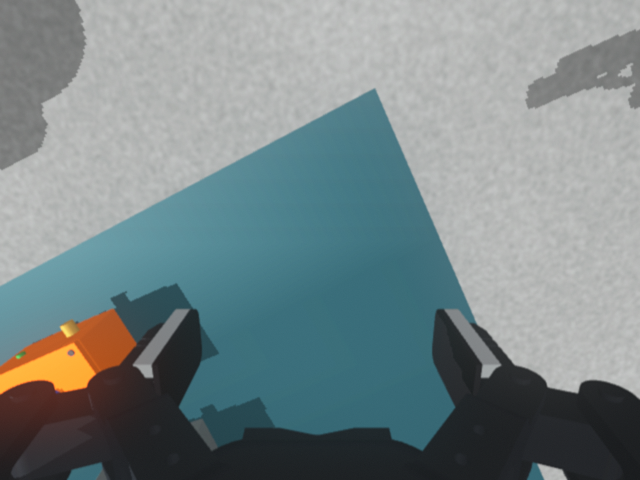

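The moves were refused because every row needs all seven keys. The arm has not moved and the view is unchanged.

Request:
drive_tool:
  targets:
    - {"x": 0.012, "y": -0.047, "z": 0, "rx": 0, "ry": 0, "rz": -5.1, "fingers": 100}
    - {"x": 0.012, "y": -0.047, "z": 0, "rx": 0, "ry": 0, "rz": -5.1, "fingers": 100}
    - {"x": 0.012, "y": -0.047, "z": 0, "rx": 0, "ry": 0, "rz": -5.1, "fingers": 100}
    - {"x": 0.012, "y": -0.047, "z": 0, "rx": 0, "ry": 0, "rz": -5.1, "fingers": 100}
    - {"x": 0.012, "y": -0.047, "z": 0, "rx": 0, "ry": 0, "rz": -5.1, "fingers": 100}
    - {"x": 0.012, "y": -0.047, "z": 0, "rx": 0, "ry": 0, "rz": -5.1, "fingers": 100}
    - {"x": 0.012, "y": -0.047, "z": 0, "rx": 0, "ry": 0, "rz": -5.1, "fingers": 100}
    - {"x": 0.012, "y": -0.047, "z": 0, "rx": 0, "ry": 0, "rz": -5.1, "fingers": 100}

```text
time_s: 1.0
tool_pos: [0.3773, 0.1803, 0.2314]
ee_rot: [1.75, 2.608, 0.001]
ft_force: [0.6, -0.1, -0.1]
width: 0.085
```

Request:
drive_tool:
  targets:
    - {"x": 0.012, "y": -0.047, "z": 0, "rx": 0, "ry": 0, "rz": -5.1, "fingers": 100}
    - {"x": 0.012, "y": -0.047, "z": 0, "rx": 0, "ry": 0, "rz": -5.1, "fingers": 100}
    - {"x": 0.012, "y": -0.047, "z": 0, "rx": 0, "ry": 0, "rz": -5.1, "fingers": 100}
    - {"x": 0.012, "y": -0.047, "z": 0, "rx": 0, "ry": 0, "rz": -5.1, "fingers": 100}
    - {"x": 0.012, "y": -0.047, "z": 0, "rx": 0, "ry": 0, "rz": -5.1, "fingers": 100}
    - {"x": 0.012, "y": -0.047, "z": 0, "rx": 0, "ry": 0, "rz": -5.1, "fingers": 100}
    - {"x": 0.012, "y": -0.047, "z": 0, "rx": 0, "ry": 0, "rz": -5.1, "fingers": 100}
    - {"x": 0.012, "y": -0.047, "z": 0, "rx": 0, "ry": 0, "rz": -5.1, "fingers": 100}

```text
time_s: 1.8
tool_pos: [0.4733, -0.1959, 0.2313]
ee_rot: [2.551, 1.833, 0.001]
ft_force: [0.6, 0.3, -0.5]
width: 0.0853
```

Request:
drive_tool:
  targets:
    - {"x": 0.015, "y": -0.046, "z": 0, "rx": 0, "ry": 0, "rz": -5.4, "fingers": 100}
    - {"x": 0.015, "y": -0.045, "z": 0, "rx": 0, "ry": 0, "rz": -5.4, "fingers": 100}
    - {"x": 0, "y": 0, "z": 0, "rx": 0, "ry": 0, "rz": 0, "fingers": 100}

```text
time_s: 2.1
tool_pos: [0.5046, -0.2905, 0.231]
ee_rot: [2.71, 1.582, -0.0]
ft_force: [-0.8, 0.8, 0.4]
width: 0.0854
```

```bash
python3 snap.py 1b wrist
```

```text
2.15 [ 0.50346168 -0.28739701  0.23062316] [-2.71112734e+00 -1.58658867e+00  4.88488367e-04] [0.13494582 0.38265109 0.5281459 ] 0.0854943352411673
```

View pics/wrist1b.png

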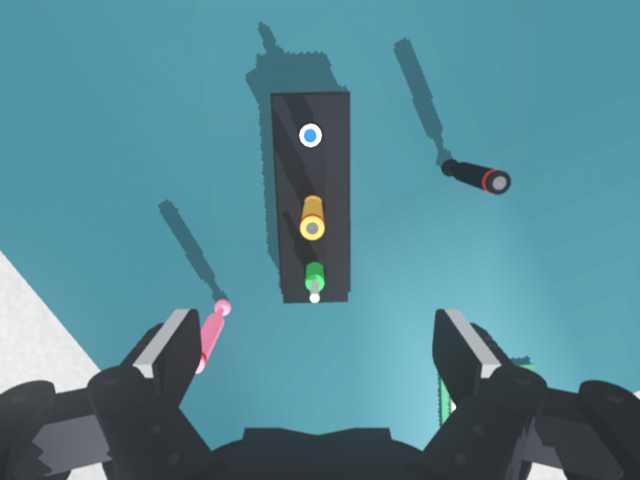

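The wrist view shows the brass tube's top at (312,228), with the stylus (310,135) and trimmer (315,285) either side along the rack. The jaws close across the rack.

```bash
python3 - <<'E'
from h import *
d=pickle.load(open("c1b.pkl","rb"));w=d["wrist"];d0=pickle.load(open("c0.pkl","rb"))
for z in(.114,.117):print(ray(w,312.3,228.3,z))
print(tri([(w,312.3,228.3),(d0["top"],461.1,237.3),(d0["side"],471.9,324)]))
from scipy.spatial.transform import Rotation as R
print(R.from_rotvec(d["obs"]["ee_rot"]).as_matrix().round(3))
a,b=ray(w,310,135,.091),ray(w,312.3,228.3,.114)
print(a,b,np.degrees(np.arctan2(*(a-b)[1::-1])))
print(ray(w,271,94,.04),ray(w,350,92,.04),ray(w,283,302,.04),ray(w,349,300,.04))
E
```

```text
[ 0.50540363 -0.28376552  0.114     ]
[ 0.50580633 -0.28310965  0.117     ]
(array([ 0.50409718, -0.28569432,  0.11478086]), [[-0.3, 3.6], [-0.4, -0.5], [-0.2, 0.3]])
[[ 0.49   0.872 -0.   ]
 [ 0.872 -0.49   0.   ]
 [-0.    -0.    -1.   ]]
[ 0.53387401 -0.23023577  0.091     ] [ 0.50540363 -0.28376552  0.114     ] 61.993230401447065
[ 0.52139827 -0.18834544  0.04      ] [ 0.57663246 -0.21789325  0.04      ] [ 0.43720855 -0.34755381  0.04      ] [ 0.49113028 -0.37583439  0.04      ]
```

Request:
drive_tool:
  targets:
    - {"x": 0.001, "y": 0.002, "z": -0.03, "rx": 0, "ry": 0, "rz": 0, "fingers": 100}
    - {"x": 0, "y": 0, "z": -0.04, "rx": 0, "ry": 0, "rz": 0, "fingers": 100}
    - {"x": 0, "y": 0, "z": -0.04, "rx": 0, "ry": 0, "rz": 0, "fingers": 100}
    - {"x": 0, "y": 0, "z": -0.03, "rx": 0, "ry": 0, "rz": 0, "fingers": 100}
    - {"x": 0, "y": 0, "z": -0.02, "rx": 0, "ry": 0, "rz": 0, "fingers": 100}
    - {"x": 0, "y": 0, "z": 0, "rx": 0, "ry": 0, "rz": 0, "fingers": 100}

```text
time_s: 2.75
tool_pos: [0.5009, -0.2793, 0.0677]
ee_rot: [-2.7, -1.589, 0.006]
ft_force: [-0.2, 1.2, -0.0]
width: 0.0854
```

```bash
python3 snap.py 2 side wrist; python3 -c "
import cv2,numpy as np
a=cv2.imread('pics/side2.png')[240:440,380:560];b=cv2.imread('pics/wrist2.png')
cv2.imwrite('pics/m2.png',np.hstack([cv2.resize(a,(400,444)),cv2.resize(b,(400,300)) if 0 else cv2.copyMakeBorder(cv2.resize(b,(400,300)),0,144,0,0,0)]))"
```

```text
2.85 [ 0.50407517 -0.28174813  0.07145241] [-2.70703169e+00 -1.59229542e+00  4.31922792e-04] [0.14669913 0.39369176 0.64705825] 0.08588622715046332
```

View pics/m2.png

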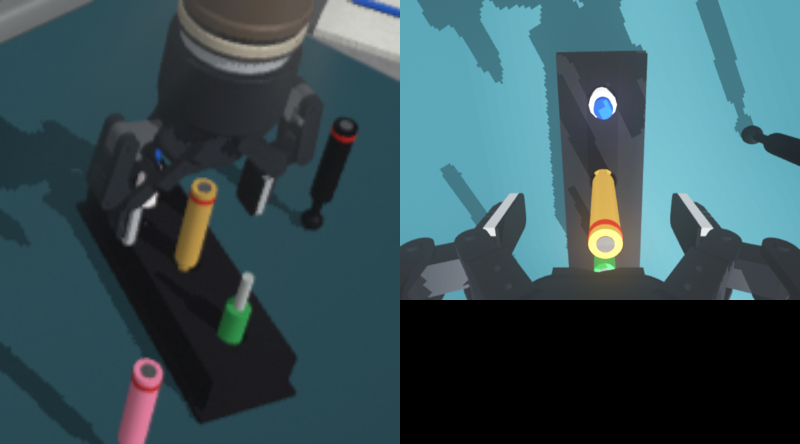

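The side and wrist views show the jaws straddling the tube, with no contact on the neighbours. In the wrist half of the picture the tube is at x≈605 and the jaw midpoint at about 598. Closing.

Request:
drive_tool:
  squeeze: 70
  targets:
    - {"x": 0, "y": -0.001, "z": 0, "rx": 0, "ry": 0, "rz": 0, "fingers": 60}
    - {"x": 0, "y": 0, "z": 0, "rx": 0, "ry": 0, "rz": 0, "fingers": 30}
    - {"x": 0, "y": 0, "z": 0, "rx": 0, "ry": 0, "rz": 0, "fingers": 0}
    - {"x": 0, "y": 0, "z": 0, "rx": 0, "ry": 0, "rz": 0, "fingers": 0}
    - {"x": 0, "y": 0, "z": 0, "rx": 0, "ry": 0, "rz": 0, "fingers": 0}
    - {"x": 0, "y": 0, "z": 0, "rx": 0, "ry": 0, "rz": 0, "fingers": 0}
    - {"x": 0, "y": 0, "z": 0, "rx": 0, "ry": 0, "rz": 0, "fingers": 0}
    - {"x": 0, "y": 0, "z": 0, "rx": 0, "ry": 0, "rz": 0, "fingers": 0}

```text
time_s: 3.65
tool_pos: [0.5043, -0.2839, 0.0717]
ee_rot: [-2.709, -1.591, 0.0]
ft_force: [-1.0, 0.5, 4.8]
width: 0.0146
```

```bash
python3 snap.py 3 side wrist; python3 -c "
import cv2,numpy as np
a=cv2.imread('pics/side3.png')[240:440,380:560];b=cv2.imread('pics/wrist3.png')
cv2.imwrite('pics/m3.png',np.hstack([cv2.resize(a,(400,444)),cv2.copyMakeBorder(cv2.resize(b,(400,300)),0,144,0,0,0)]))"
```

```text
3.75 [ 0.50427362 -0.28392726  0.07172147] [-2.70875018e+00 -1.59101499e+00  2.76108699e-04] [-1.5162103   1.17841814  5.4467549 ] 0.014132326622776234
```

View pics/m3.png

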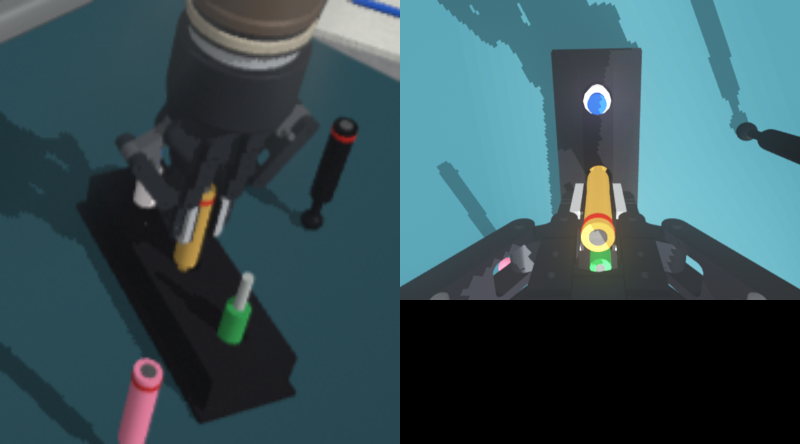

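Gripped, width 14 mm. In the side and wrist views the tube is between the pads. Lift straight up.

Request:
drive_tool:
  targets:
    - {"x": 0, "y": 0, "z": 0.008, "rx": 0, "ry": 0, "rz": 0, "fingers": 0}
    - {"x": 0, "y": 0, "z": 0.015, "rx": 0, "ry": 0, "rz": 0, "fingers": 0}
    - {"x": 0, "y": 0, "z": 0.02, "rx": 0, "ry": 0, "rz": 0, "fingers": 0}
    - {"x": 0, "y": 0, "z": 0.025, "rx": 0, "ry": 0, "rz": 0, "fingers": 0}
    - {"x": 0, "y": 0, "z": 0.03, "rx": 0, "ry": 0, "rz": 0, "fingers": 0}
    - {"x": 0, "y": 0, "z": 0.03, "rx": 0, "ry": 0, "rz": 0, "fingers": 0}
    - {"x": 0, "y": 0, "z": 0.012, "rx": 0, "ry": 0, "rz": 0, "fingers": 0}
    - {"x": 0, "y": 0, "z": 0, "rx": 0, "ry": 0, "rz": 0, "fingers": 0}

```text
time_s: 4.55
tool_pos: [0.5058, -0.2849, 0.2142]
ee_rot: [2.704, 1.588, 0.004]
ft_force: [-0.3, -0.3, -0.7]
width: 0.0139
```

Request:
drive_tool:
  targets:
    - {"x": -0.001, "y": 0.02, "z": 0, "rx": 0, "ry": 0, "rz": 0, "fingers": 0}
    - {"x": -0.002, "y": 0.045, "z": 0, "rx": 0, "ry": 0, "rz": 0, "fingers": 0}
    - {"x": -0.002, "y": 0.045, "z": 0, "rx": 0, "ry": 0, "rz": 0, "fingers": 0}
    - {"x": -0.002, "y": 0.045, "z": 0, "rx": 0, "ry": 0, "rz": 0, "fingers": 0}
    - {"x": -0.002, "y": 0.045, "z": 0, "rx": 0, "ry": 0, "rz": 0, "fingers": 0}
    - {"x": -0.002, "y": 0.045, "z": 0, "rx": 0, "ry": 0, "rz": 0, "fingers": 0}
    - {"x": -0.002, "y": 0.045, "z": 0, "rx": 0, "ry": 0, "rz": 0, "fingers": 0}
    - {"x": -0.002, "y": 0.045, "z": 0, "rx": 0, "ry": 0, "rz": 0, "fingers": 0}

```text
time_s: 5.35
tool_pos: [0.4865, 0.0536, 0.2089]
ee_rot: [-2.707, -1.59, 0.006]
ft_force: [1.2, 0.3, -1.2]
width: 0.0142
```

Request:
drive_tool:
  targets:
    - {"x": -0.002, "y": 0.045, "z": 0, "rx": 0, "ry": 0, "rz": 0, "fingers": 0}
    - {"x": -0.002, "y": 0.045, "z": 0, "rx": 0, "ry": 0, "rz": 0, "fingers": 0}
    - {"x": -0.002, "y": 0.045, "z": 0, "rx": 0, "ry": 0, "rz": 0, "fingers": 0}
    - {"x": -0.002, "y": 0.045, "z": 0, "rx": 0, "ry": 0, "rz": 0, "fingers": 0}
    - {"x": -0.002, "y": 0.027, "z": 0, "rx": 0, "ry": 0, "rz": 0, "fingers": 0}
    - {"x": -0.001, "y": 0.01, "z": 0, "rx": 0, "ry": 0, "rz": 0, "fingers": 0}
    - {"x": 0, "y": 0, "z": 0, "rx": 0, "ry": 0, "rz": 0, "fingers": 0}
    - {"x": 0, "y": 0, "z": 0, "rx": 0, "ry": 0, "rz": 0, "fingers": 0}

```text
time_s: 6.15
tool_pos: [0.4772, 0.2671, 0.21]
ee_rot: [2.708, 1.591, -0.005]
ft_force: [-0.2, 0.9, 0.2]
width: 0.0141
```

```bash
python3 snap.py 4 side top wrist; python3 -c "
import cv2,numpy as np
a=cv2.imread('pics/side4.png')[115:265,130:330];b=cv2.imread('pics/wrist4.png')
cv2.imwrite('pics/s4.png',cv2.resize(a,(800,600),interpolation=cv2.INTER_CUBIC))
a=cv2.imread('pics/top4.png')[180:300,120:280]
cv2.imwrite('pics/t4.png',cv2.resize(a,(800,600),interpolation=cv2.INTER_CUBIC))
"
```

```text
6.3 [0.47823222 0.26669192 0.21092146] [ 2.71019136e+00  1.58844967e+00 -1.54317525e-03] [-0.46723602 -0.10186693 -0.66948107] 0.013764665157661643
```

View pics/s4.png

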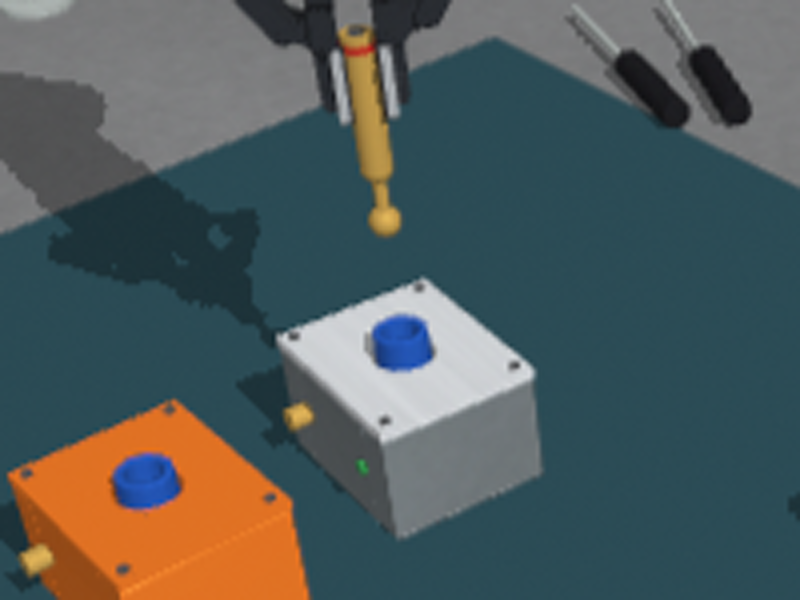

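View pics/t4.png

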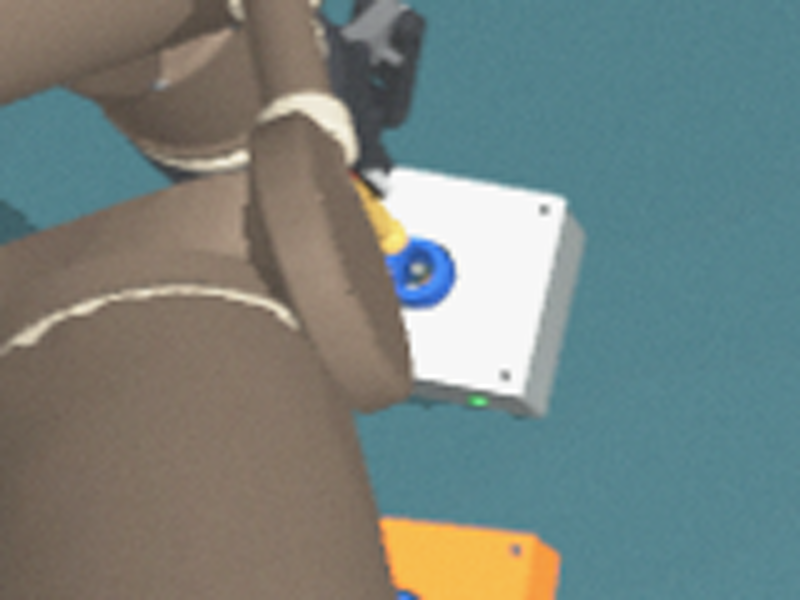

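View pics/wrist4.png

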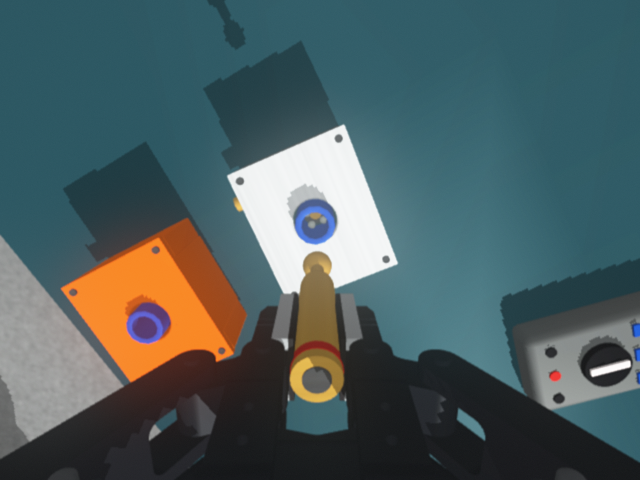

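```bash
python3 - <<'E'
from h import *
d=pickle.load(open("c4.pkl","rb"));w=d["wrist"];s=d["side"];t=d["top"]
b,r=tri([(w,316.5,265),(s,226.2,170)]);print("ball",b,r)
p,r=tri([(w,317,378),(s,219,123.3)]);print("top",p,r)
print((p-b),np.linalg.norm(p-b))
# collar top: side (402,327) wrist(315,219)
c,r=tri([(w,315.5,221),(s,130+402/4,115+329/4)]);print("collar w+s",c,r)
c,r=tri([(t,120+419/5,180+271/5),(s,130+402/4,115+329/4)]);print("collar t+s",c,r)
print("plate screws wrist",[ray(w,u,v,.07) for u,v in [(240,181),(338,139),(386,259)]])
o=d["obs"]["tool_pos"]
for dz in(.019-.03-.054+.008+0,): print(o, o[2]+.019-.03-.054+.008)
# ideal vertical tube
for q in ([o[0],o[1],b[2]],[o[0],o[1],p[2]]): print(proj(s,np.array(q)),proj(w,np.array(q)))
E
```

```text
ball [0.47864005 0.26656886 0.15052497] [[1.3, 0.0], [-0.2, 0.0]]
top [0.47841896 0.26611515 0.25030601] [[1.4, 0.0], [-0.1, 0.0]]
[-0.00022109 -0.00045371  0.09978104] 0.09978231609748196
collar w+s [0.48263018 0.27354858 0.08066978] [[2.2, 0.1], [-0.5, 0.1]]
collar t+s [0.47670008 0.26423135 0.08776723] [[0.3, -0.4], [-0.5, 0.1]]
plate screws wrist [array([0.44724049, 0.32420679, 0.07      ]), array([0.52223552, 0.31550936, 0.07      ]), array([0.51213479, 0.22035914, 0.07      ])]
[0.47823222 0.26669192 0.21092146] 0.15392145978496535
[225.77970328 170.08865783] [317.01717169 265.20591917]
[218.60002718 123.25868358] [316.88036644 376.87162311]
```

```bash
cat > fit.py <<'E'
from h import *
from scipy.optimize import minimize
def mask(im,roi):
    h=cv2.cvtColor(im,cv2.COLOR_BGR2HSV);m=cv2.inRange(h,(105,130,40),(128,255,255))
    o=np.zeros_like(m);x0,y0,x1,y1=roi;o[y0:y1,x0:x1]=m[y0:y1,x0:x1]
    # keep largest comp
    n,l,s,_=cv2.connectedComponentsWithStats(o);k=1+np.argmax(s[1:,4]);o=(l==k).astype(np.uint8)
    c,_=cv2.findContours(o,cv2.RETR_EXTERNAL,cv2.CHAIN_APPROX_NONE);f=np.zeros_like(o);cv2.drawContours(f,c,-1,1,-1)
    return f
a=np.linspace(0,2*np.pi,72,endpoint=False)
def render(c,x,y,zt,zb,S=8,roi=None):
    x0,y0,x1,y1=roi
    P=[]
    for z in(zb,zt): P+= [proj(c,np.array([x+.0145*np.cos(t),y+.0145*np.sin(t),z])) for t in a]
    P=(np.array(P)-[x0,y0]+.5)*S
    h=cv2.convexHull(P.astype(np.float32)).astype(np.int32)
    im=np.zeros(((y1-y0)*S,(x1-x0)*S),np.uint8);cv2.fillPoly(im,[h],255)
    return cv2.resize(im,(x1-x0,y1-y0),interpolation=cv2.INTER_AREA)/255.
def fit(views,zb=.07,p0=(.478,.268,.09)):
    ms=[(c,roi,mask(c["image"],roi)[roi[1]:roi[3],roi[0]:roi[2]]) for c,roi in views]
    def cost(p): return sum(((render(c,p[0]*1,p[1],p[2],zb,roi=r)-m)**2).sum()/m.sum() for c,r,m in ms)
    best=None
    for z in(.082,.09,.1):
        s=np.array([p0[0],p0[1],z]);r=minimize(cost,s,method="Nelder-Mead",options=dict(initial_simplex=s+np.vstack([np.zeros(3),np.eye(3)*.006]),xatol=1e-5,fatol=1e-5))
        if best is None or r.fun<best.fun:best=r
    return best.x.round(4),round(best.fun,4),[int(m.sum()) for _,_,m in ms]
E
python3 - <<'E'
from fit import *
d0=pickle.load(open("c0.pkl","rb"));d=pickle.load(open("c4.pkl","rb"))
T=(d0["top"],(180,215,230,255));S=(d["side"],(205,180,260,220));W=(d["wrist"],(275,180,355,260))
print("T",fit([T]));print("S",fit([S]));print("W",fit([W]));print("SW",fit([S,W]));print("TS",fit([T,S]));print("all",fit([T,S,W]))
E
```

```text
T (array([0.4788, 0.2693, 0.0779]), np.float64(0.0346), [149])
S (array([0.4792, 0.2695, 0.083 ]), np.float64(0.0406), [160])
W (array([0.4782, 0.2702, 0.07  ]), np.float64(0.0124), [1172])
SW (array([0.4795, 0.2712, 0.0814]), np.float64(0.2383), [160, 1172])
TS (array([0.4788, 0.2689, 0.0832]), np.float64(0.1017), [149, 160])
all (array([0.4788, 0.27  , 0.082 ]), np.float64(0.3429), [149, 160, 1172])
```

The three views agree on the collar at about (0.479, 0.270), with its top at roughly z = 0.083. The tube hangs vertical, with the ball at (0.4786, 0.2666). I'll shift and go lower, then look again.

Request:
drive_tool:
  targets:
    - {"x": 0.001, "y": 0.003, "z": -0.015, "rx": 0, "ry": 0, "rz": 0, "fingers": 0}
    - {"x": 0, "y": 0, "z": -0.015, "rx": 0, "ry": 0, "rz": 0, "fingers": 0}
    - {"x": 0, "y": 0, "z": -0.01, "rx": 0, "ry": 0, "rz": 0, "fingers": 0}
    - {"x": 0, "y": 0, "z": -0.005, "rx": 0, "ry": 0, "rz": 0, "fingers": 0}
    - {"x": 0, "y": 0, "z": 0, "rx": 0, "ry": 0, "rz": 0, "fingers": 0}
    - {"x": 0, "y": 0, "z": 0, "rx": 0, "ry": 0, "rz": 0, "fingers": 0}
    - {"x": 0, "y": 0, "z": 0, "rx": 0, "ry": 0, "rz": 0, "fingers": 0}

```text
time_s: 7.0
tool_pos: [0.4798, 0.2714, 0.1669]
ee_rot: [2.709, 1.591, 0.002]
ft_force: [-0.6, 0.2, -0.2]
width: 0.014
```

```bash
cat >> snap.py <<'E'
im=[]
if "side" in d:
    im.append(cv2.resize(d["side"]["image"][145:225,190:270],(400,400),interpolation=cv2.INTER_CUBIC))
if "wrist" in d:
    im.append(cv2.resize(d["wrist"]["image"][180:340,236:396],(400,400),interpolation=cv2.INTER_CUBIC))
if im: cv2.imwrite(f"pics/z{tag}.png",np.hstack(im))
E
python3 snap.py 5 side wrist
```

```text
7.1 [0.4797938  0.27142105 0.1669826 ] [2.70871211e+00 1.59113443e+00 2.24921254e-03] [ 0.29901991 -0.2503131  -0.75828296] 0.014487951383262664
```

View pics/z5.png

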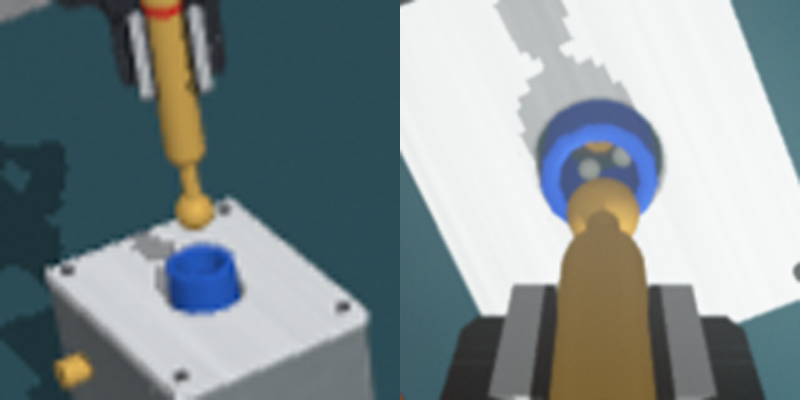

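```bash
python3 - <<'E'
from fit import *
d=pickle.load(open("c5.pkl","rb"));w=d["wrist"];s=d["side"];o=d["obs"]["tool_pos"]
b,r=tri([(w,317.0,264.8),(s,229,187)]);print("ball",b,r)
# bright ring = top annulus
v=cv2.cvtColor(w["image"],cv2.COLOR_BGR2HSV)
m=cv2.inRange(v,(105,130,150),(125,255,255));m[:180]=0;m[340:]=0;m[:,:270]=0;m[:,360:]=0
c,_=cv2.findContours(m,cv2.RETR_EXTERNAL,cv2.CHAIN_APPROX_NONE);c=max(c,key=len)
h=cv2.convexHull(c);h=h[h[:,0,1]<258] # exclude occluded lower part
pts=c[(c[:,0,1]<255)][:,0].astype(float)
# outer boundary pts only
from scipy.optimize import least_squares
a=np.linspace(0,2*np.pi,180)
H=cv2.convexHull(c)[:,0].astype(float);H=H[H[:,1]<262];print(len(H),H[:,0].min(),H[:,0].max(),H[:,1].min())
for z in(.080,.083,.086,.089,.092,.095):
    def f(p):
        E=np.array([proj(w,np.array([p[0]+.0145*np.cos(t),p[1]+.0145*np.sin(t),z])) for t in a])
        return np.sqrt(((H[:,None]-E[None])**2).sum(2)).min(1)
    q=least_squares(f,[.479,.27],diff_step=1e-4)
    X=np.append(q.x,z);print(z,q.x.round(4),round(np.sqrt((q.fun**2).mean()),2),"side px",proj(s,X).round(1))
print(o)
for z in (.1,.105,.11,.115): print(z,proj(w,np.array([o[0],o[1],z])),proj(s,np.array([o[0],o[1],z])), ray(w,317,264.8,z))
E
```

```text
ball [0.48156027 0.27123913 0.10735037] [[2.4, 0.1], [-0.4, 0.1]]
16 293.0 338.0 229.0
0.08 [0.4787 0.2716] 0.65 side px [229.1 198.7]
0.083 [0.4791 0.2721] 0.84 side px [228.9 197.3]
0.086 [0.4794 0.2728] 1.05 side px [228.6 195.9]
0.089 [0.4796 0.2735] 1.26 side px [228.3 194.5]
0.092 [0.48   0.2741] 1.45 side px [228.1 193.2]
0.095 [0.4803 0.2747] 1.68 side px [227.9 191.8]
[0.4797938  0.27142105 0.1669826 ]
0.1 [316.40112964 261.69054049] [228.32046173 190.40593797] [0.47918606 0.26964195 0.1       ]
0.105 [316.39638093 264.66416917] [228.00209419 188.34094013] [0.48004483 0.27119033 0.105     ]
0.11 [316.39141703 267.77255042] [227.68175198 186.26313416] [0.48090361 0.27273871 0.11      ]
0.115 [316.38622298 271.02505622] [227.35941667 184.17240053] [0.48176238 0.27428709 0.115     ]
```

The zoom shows the ball at (604,212) just above the ring centre (600,180). The ball is about 0.8 mm to the image right, which is +jaw direction, and it is aligned in the side view. I'll make a small correction and approach.

Request:
drive_tool:
  targets:
    - {"x": -0.0007, "y": 0.0003, "z": 0, "rx": 0, "ry": 0, "rz": 0, "fingers": 0}
    - {"x": 0, "y": 0, "z": -0.005, "rx": 0, "ry": 0, "rz": 0, "fingers": 0}
    - {"x": 0, "y": 0, "z": -0.004, "rx": 0, "ry": 0, "rz": 0, "fingers": 0}
    - {"x": 0, "y": 0, "z": -0.002, "rx": 0, "ry": 0, "rz": 0, "fingers": 0}
    - {"x": 0, "y": 0, "z": 0, "rx": 0, "ry": 0, "rz": 0, "fingers": 0}
    - {"x": 0, "y": 0, "z": 0, "rx": 0, "ry": 0, "rz": 0, "fingers": 0}

```text
time_s: 7.7
tool_pos: [0.4785, 0.2714, 0.1551]
ee_rot: [-2.709, -1.591, 0.001]
ft_force: [-1.3, 0.9, -0.2]
width: 0.0143
```

```bash
python3 snap.py 6 side wrist
```

```text
7.8 [0.47874196 0.27147765 0.15537736] [2.70894356e+00 1.59096459e+00 3.85268209e-04] [-0.46111037 -0.47481812 -1.11980236] 0.013993683321976324
```

View pics/z6.png

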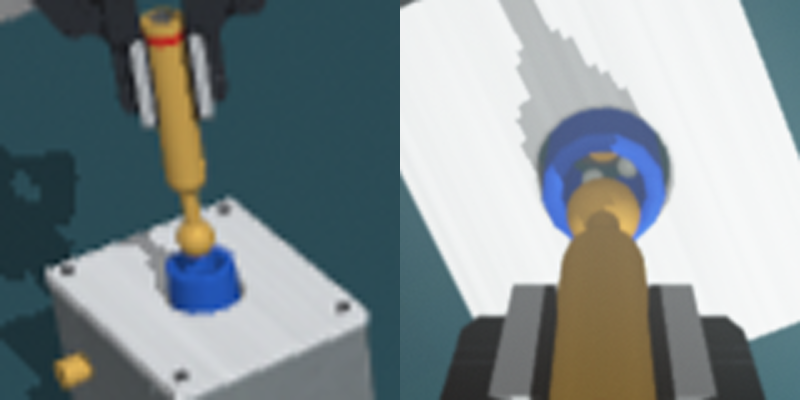

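```bash
python3 - <<'E'
from fit import *
d=pickle.load(open("c6.pkl","rb"));w=d["wrist"];s=d["side"];o=d["obs"]["tool_pos"]
print("S collar",fit([(s,(205,190,260,220))]))
d5=pickle.load(open("c5.pkl","rb"));print("S5 collar",fit([(d5["side"],(205,190,260,220))]))
def ballc(im,roi):
    x0,y0,x1,y1=roi
    v=cv2.cvtColor(im,cv2.COLOR_BGR2HSV)[y0:y1,x0:x1];m=cv2.inRange(v,(12,90,60),(30,255,255))
    ys,xs=np.nonzero(m);return (xs.mean()+x0,ys.mean()+y0,xs.min()+x0,xs.max()+x0,ys.min()+y0,ys.max()+y0,len(xs))
print("side5 ball",ballc(d5["side"]["image"],(220,183,240,194)))
print("side6 ball",ballc(s["image"],(220,189,240,199)))
print(proj(s,np.array([o[0],o[1],.0985])),proj(s,np.array([o[0],o[1],.084])),proj(s,np.array([.4788,.2705,.084])))
print(proj(w,np.array([o[0],o[1],.0985])),ray(w,317.3,264.2,.0985),ray(w,317.3,264.2,.0965))
E
```

```text
S collar (array([0.4792, 0.2696, 0.0812]), np.float64(0.0868), [149])
S5 collar (array([0.4792, 0.2695, 0.083 ]), np.float64(0.0406), [160])
side5 ball (np.float64(228.51063829787233), np.float64(186.53191489361703), np.int64(225), np.int64(232), np.int64(183), np.int64(190), 47)
side6 ball (np.float64(228.66666666666666), np.float64(192.0), np.int64(225), np.int64(232), np.int64(189), np.int64(195), 42)
[227.97973316 191.21278022] [228.89466218 197.12048337] [229.20009438 197.29515316]
[316.65529381 267.61562641] [0.4799898  0.27300413 0.0985    ] [0.47964651 0.27238554 0.0965    ]
```

Request:
drive_tool:
  targets:
    - {"x": 0, "y": -0.0006, "z": -0.002, "rx": 0, "ry": 0, "rz": 0, "fingers": 0}
    - {"x": 0, "y": 0, "z": -0.003, "rx": 0, "ry": 0, "rz": 0, "fingers": 0}
    - {"x": 0, "y": 0, "z": -0.002, "rx": 0, "ry": 0, "rz": 0, "fingers": 0}
    - {"x": 0, "y": 0, "z": 0, "rx": 0, "ry": 0, "rz": 0, "fingers": 0}

```text
time_s: 8.2
tool_pos: [0.4782, 0.2706, 0.1477]
ee_rot: [-2.709, -1.591, 0.002]
ft_force: [-0.8, -0.1, -0.3]
width: 0.014
```

Request:
drive_tool:
  targets:
    - {"x": 0, "y": 0, "z": -0.001, "rx": 0, "ry": 0, "rz": 0, "fingers": 0}
    - {"x": 0, "y": 0, "z": -0.001, "rx": 0, "ry": 0, "rz": 0, "fingers": 0}
    - {"x": 0, "y": 0, "z": -0.001, "rx": 0, "ry": 0, "rz": 0, "fingers": 0}
    - {"x": 0, "y": 0, "z": 0, "rx": 0, "ry": 0, "rz": 0, "fingers": 0}

```text
time_s: 8.6
tool_pos: [0.4785, 0.2708, 0.1451]
ee_rot: [-2.709, -1.591, 0.0]
ft_force: [0.7, 0.7, -0.7]
width: 0.0143
```

Request:
drive_tool:
  targets:
    - {"x": 0, "y": 0, "z": -0.001, "rx": 0, "ry": 0, "rz": 0, "fingers": 0}
    - {"x": 0, "y": 0, "z": -0.001, "rx": 0, "ry": 0, "rz": 0, "fingers": 0}
    - {"x": 0, "y": 0, "z": -0.001, "rx": 0, "ry": 0, "rz": 0, "fingers": 0}
    - {"x": 0, "y": 0, "z": 0, "rx": 0, "ry": 0, "rz": 0, "fingers": 0}

```text
time_s: 9.0
tool_pos: [0.4784, 0.2707, 0.142]
ee_rot: [-2.709, -1.591, 0.001]
ft_force: [0.1, 0.8, -0.3]
width: 0.0143
```

```bash
python3 snap.py 7 side wrist
```

```text
9.1 [0.47856678 0.27082699 0.14222507] [-2.70887405e+00 -1.59108262e+00  1.42414571e-04] [ 0.69117637 -0.16718402 -0.52815145] 0.014049694658025443
```

View pics/z7.png

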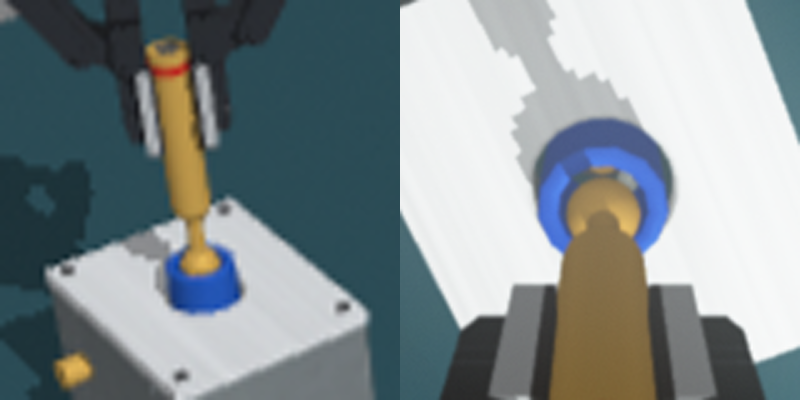

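The ball has entered the collar and is centred on it in both views: wrist crop ball (604,210) in ring (604,200). No contact force. Continue down.

Request:
drive_tool:
  targets:
    - {"x": 0, "y": 0, "z": -0.002, "rx": 0, "ry": 0, "rz": 0, "fingers": 0}
    - {"x": 0, "y": 0, "z": -0.002, "rx": 0, "ry": 0, "rz": 0, "fingers": 0}
    - {"x": 0, "y": 0, "z": -0.002, "rx": 0, "ry": 0, "rz": 0, "fingers": 0}
    - {"x": 0, "y": 0, "z": -0.001, "rx": 0, "ry": 0, "rz": 0, "fingers": 0}
    - {"x": 0, "y": 0, "z": 0, "rx": 0, "ry": 0, "rz": 0, "fingers": 0}

```text
time_s: 9.6
tool_pos: [0.4784, 0.2707, 0.1349]
ee_rot: [-2.709, -1.591, 0.001]
ft_force: [-0.2, -1.1, -0.7]
width: 0.0143
```

Request:
drive_tool:
  targets:
    - {"x": 0, "y": 0, "z": -0.0015, "rx": 0, "ry": 0, "rz": 0, "fingers": 0}
    - {"x": 0, "y": 0, "z": -0.0015, "rx": 0, "ry": 0, "rz": 0, "fingers": 0}
    - {"x": 0, "y": 0, "z": 0, "rx": 0, "ry": 0, "rz": 0, "fingers": 0}

```text
time_s: 9.9
tool_pos: [0.4784, 0.2707, 0.132]
ee_rot: [-2.709, -1.591, 0.001]
ft_force: [-0.0, -1.2, -0.8]
width: 0.014
```

Request:
drive_tool:
  targets:
    - {"x": 0, "y": 0, "z": -0.0015, "rx": 0, "ry": 0, "rz": 0, "fingers": 0}
    - {"x": 0, "y": 0, "z": -0.0015, "rx": 0, "ry": 0, "rz": 0, "fingers": 0}
    - {"x": 0, "y": 0, "z": 0, "rx": 0, "ry": 0, "rz": 0, "fingers": 0}

```text
time_s: 10.2
tool_pos: [0.4784, 0.2707, 0.129]
ee_rot: [-2.709, -1.591, 0.001]
ft_force: [-0.4, -0.3, -0.9]
width: 0.0144
```

Request:
drive_tool:
  targets:
    - {"x": 0, "y": 0, "z": -0.001, "rx": 0, "ry": 0, "rz": 0, "fingers": 0}
    - {"x": 0, "y": 0, "z": -0.001, "rx": 0, "ry": 0, "rz": 0, "fingers": 0}
    - {"x": 0, "y": 0, "z": 0, "rx": 0, "ry": 0, "rz": 0, "fingers": 0}

```text
time_s: 10.5
tool_pos: [0.4785, 0.2708, 0.1271]
ee_rot: [-2.709, -1.591, 0.001]
ft_force: [0.4, -0.0, -0.4]
width: 0.0145
```

Request:
drive_tool:
  targets:
    - {"x": 0, "y": 0, "z": -0.001, "rx": 0, "ry": 0, "rz": 0, "fingers": 0}
    - {"x": 0, "y": 0, "z": -0.001, "rx": 0, "ry": 0, "rz": 0, "fingers": 0}
    - {"x": 0, "y": 0, "z": -0.001, "rx": 0, "ry": 0, "rz": 0, "fingers": 0}
    - {"x": 0, "y": 0, "z": 0, "rx": 0, "ry": 0, "rz": 0, "fingers": 0}

```text
time_s: 10.9
tool_pos: [0.4784, 0.2708, 0.124]
ee_rot: [-2.709, -1.591, 0.001]
ft_force: [1.2, 0.7, -1.6]
width: 0.0143
```

Request:
drive_tool:
  targets:
    - {"x": 0, "y": 0, "z": -0.001, "rx": 0, "ry": 0, "rz": 0, "fingers": 0}
    - {"x": 0, "y": 0, "z": -0.001, "rx": 0, "ry": 0, "rz": 0, "fingers": 0}
    - {"x": 0, "y": 0, "z": 0, "rx": 0, "ry": 0, "rz": 0, "fingers": 0}

```text
time_s: 11.2
tool_pos: [0.4784, 0.2708, 0.1221]
ee_rot: [-2.709, -1.591, 0.001]
ft_force: [-0.6, -0.2, -1.1]
width: 0.0144
```

Request:
drive_tool:
  targets:
    - {"x": 0, "y": 0, "z": -0.001, "rx": 0, "ry": 0, "rz": 0, "fingers": 0}
    - {"x": 0, "y": 0, "z": -0.001, "rx": 0, "ry": 0, "rz": 0, "fingers": 0}
    - {"x": 0, "y": 0, "z": 0, "rx": 0, "ry": 0, "rz": 0, "fingers": 0}

```text
time_s: 11.5
tool_pos: [0.4788, 0.2709, 0.1204]
ee_rot: [2.709, 1.591, 0.001]
ft_force: [-0.2, 0.8, -0.4]
width: 0.0145
```

Request:
drive_tool:
  targets:
    - {"x": 0, "y": 0, "z": -0.001, "rx": 0, "ry": 0, "rz": 0, "fingers": 0}
    - {"x": 0, "y": 0, "z": -0.001, "rx": 0, "ry": 0, "rz": 0, "fingers": 0}
    - {"x": 0, "y": 0, "z": 0, "rx": 0, "ry": 0, "rz": 0, "fingers": 0}

```text
time_s: 11.8
tool_pos: [0.4788, 0.2709, 0.1184]
ee_rot: [2.709, 1.591, 0.001]
ft_force: [-0.0, 0.8, 1.5]
width: 0.0141
```

Request:
drive_tool:
  targets:
    - {"x": 0, "y": 0, "z": -0.0005, "rx": 0, "ry": 0, "rz": 0, "fingers": 0}
    - {"x": 0, "y": 0, "z": -0.0005, "rx": 0, "ry": 0, "rz": 0, "fingers": 0}
    - {"x": 0, "y": 0, "z": 0, "rx": 0, "ry": 0, "rz": 0, "fingers": 0}

```text
time_s: 12.1
tool_pos: [0.4788, 0.2709, 0.1173]
ee_rot: [2.709, 1.591, 0.001]
ft_force: [0.4, 0.9, 1.7]
width: 0.0144
```

Request:
drive_tool:
  targets:
    - {"x": 0, "y": 0, "z": -0.0005, "rx": 0, "ry": 0, "rz": 0, "fingers": 0}
    - {"x": 0, "y": 0, "z": -0.0005, "rx": 0, "ry": 0, "rz": 0, "fingers": 0}
    - {"x": 0, "y": 0, "z": 0, "rx": 0, "ry": 0, "rz": 0, "fingers": 0}

```text
time_s: 12.4
tool_pos: [0.4787, 0.2708, 0.1162]
ee_rot: [2.709, 1.591, 0.0]
ft_force: [1.3, 0.2, 1.2]
width: 0.0142
```

Request:
drive_tool:
  targets:
    - {"x": 0, "y": 0, "z": -0.0005, "rx": 0, "ry": 0, "rz": 0, "fingers": 0}
    - {"x": 0, "y": 0, "z": -0.0005, "rx": 0, "ry": 0, "rz": 0, "fingers": 0}
    - {"x": 0, "y": 0, "z": 0, "rx": 0, "ry": 0, "rz": 0, "fingers": 0}

```text
time_s: 12.7
tool_pos: [0.4786, 0.2708, 0.1153]
ee_rot: [2.709, 1.591, -0.0]
ft_force: [0.6, 0.3, 1.9]
width: 0.0144
```

Request:
drive_tool:
  targets:
    - {"x": 0, "y": 0, "z": -0.0005, "rx": 0, "ry": 0, "rz": 0, "fingers": 0}
    - {"x": 0, "y": 0, "z": -0.0005, "rx": 0, "ry": 0, "rz": 0, "fingers": 0}
    - {"x": 0, "y": 0, "z": 0, "rx": 0, "ry": 0, "rz": 0, "fingers": 0}

```text
time_s: 13.0
tool_pos: [0.4786, 0.2708, 0.1143]
ee_rot: [2.709, 1.591, 0.0]
ft_force: [-0.1, 0.5, 2.5]
width: 0.0144
```

Request:
drive_tool:
  targets:
    - {"x": 0, "y": 0, "z": -0.0005, "rx": 0, "ry": 0, "rz": 0, "fingers": 0}
    - {"x": 0, "y": 0, "z": -0.0005, "rx": 0, "ry": 0, "rz": 0, "fingers": 0}
    - {"x": 0, "y": 0, "z": 0, "rx": 0, "ry": 0, "rz": 0, "fingers": 0}

```text
time_s: 13.3
tool_pos: [0.4787, 0.2709, 0.1133]
ee_rot: [-2.709, -1.591, -0.0]
ft_force: [0.9, 0.0, 3.5]
width: 0.0141
```

Request:
drive_tool:
  targets:
    - {"x": 0, "y": 0, "z": -0.0005, "rx": 0, "ry": 0, "rz": 0, "fingers": 0}
    - {"x": 0, "y": 0, "z": -0.0005, "rx": 0, "ry": 0, "rz": 0, "fingers": 0}
    - {"x": 0, "y": 0, "z": 0, "rx": 0, "ry": 0, "rz": 0, "fingers": 0}

```text
time_s: 13.6
tool_pos: [0.4787, 0.2708, 0.1122]
ee_rot: [2.709, 1.591, 0.0]
ft_force: [-0.1, -0.1, 2.7]
width: 0.0144
```

Request:
drive_tool:
  targets:
    - {"x": 0, "y": 0, "z": -0.0005, "rx": 0, "ry": 0, "rz": 0, "fingers": 0}
    - {"x": 0, "y": 0, "z": -0.0005, "rx": 0, "ry": 0, "rz": 0, "fingers": 0}
    - {"x": 0, "y": 0, "z": 0, "rx": 0, "ry": 0, "rz": 0, "fingers": 0}

```text
time_s: 13.9
tool_pos: [0.4786, 0.2709, 0.1112]
ee_rot: [-2.709, -1.591, -0.0]
ft_force: [0.0, 1.5, 3.2]
width: 0.014
```

Request:
drive_tool:
  targets:
    - {"x": 0, "y": 0, "z": -0.0005, "rx": 0, "ry": 0, "rz": 0, "fingers": 0}
    - {"x": 0, "y": 0, "z": -0.0005, "rx": 0, "ry": 0, "rz": 0, "fingers": 0}
    - {"x": 0, "y": 0, "z": 0, "rx": 0, "ry": 0, "rz": 0, "fingers": 0}

```text
time_s: 14.2
tool_pos: [0.4786, 0.2709, 0.1102]
ee_rot: [-2.709, -1.591, -0.0]
ft_force: [1.5, 0.4, 2.7]
width: 0.0144
```

Request:
drive_tool:
  targets:
    - {"x": 0, "y": 0, "z": -0.0005, "rx": 0, "ry": 0, "rz": 0, "fingers": 0}
    - {"x": 0, "y": 0, "z": -0.0005, "rx": 0, "ry": 0, "rz": 0, "fingers": 0}
    - {"x": 0, "y": 0, "z": 0, "rx": 0, "ry": 0, "rz": 0, "fingers": 0}

```text
time_s: 14.5
tool_pos: [0.4786, 0.2708, 0.1091]
ee_rot: [-2.709, -1.591, 0.0]
ft_force: [-0.7, 1.6, 2.5]
width: 0.0142
```

Request:
drive_tool:
  targets:
    - {"x": 0, "y": 0, "z": -0.0005, "rx": 0, "ry": 0, "rz": 0, "fingers": 0}
    - {"x": 0, "y": 0, "z": -0.0005, "rx": 0, "ry": 0, "rz": 0, "fingers": 0}
    - {"x": 0, "y": 0, "z": 0, "rx": 0, "ry": 0, "rz": 0, "fingers": 0}

```text
time_s: 14.8
tool_pos: [0.4785, 0.2708, 0.1081]
ee_rot: [-2.709, -1.591, 0.0]
ft_force: [1.0, 0.8, 2.9]
width: 0.014
```

Request:
drive_tool:
  targets:
    - {"x": 0, "y": 0, "z": -0.0005, "rx": 0, "ry": 0, "rz": 0, "fingers": 0}
    - {"x": 0, "y": 0, "z": -0.0005, "rx": 0, "ry": 0, "rz": 0, "fingers": 0}
    - {"x": 0, "y": 0, "z": 0, "rx": 0, "ry": 0, "rz": 0, "fingers": 0}

```text
time_s: 15.1
tool_pos: [0.4785, 0.2708, 0.1071]
ee_rot: [-2.709, -1.591, 0.0]
ft_force: [0.4, 0.5, 1.8]
width: 0.0145
```

Request:
drive_tool:
  targets:
    - {"x": 0, "y": 0, "z": -0.0005, "rx": 0, "ry": 0, "rz": 0, "fingers": 0}
    - {"x": 0, "y": 0, "z": -0.0005, "rx": 0, "ry": 0, "rz": 0, "fingers": 0}
    - {"x": 0, "y": 0, "z": 0, "rx": 0, "ry": 0, "rz": 0, "fingers": 0}

```text
time_s: 15.4
tool_pos: [0.4785, 0.2708, 0.106]
ee_rot: [-2.709, -1.591, 0.0]
ft_force: [0.1, 0.0, 1.8]
width: 0.014
```

Request:
drive_tool:
  targets:
    - {"x": 0, "y": 0, "z": -0.0005, "rx": 0, "ry": 0, "rz": 0, "fingers": 0}
    - {"x": 0, "y": 0, "z": -0.0005, "rx": 0, "ry": 0, "rz": 0, "fingers": 0}
    - {"x": 0, "y": 0, "z": 0, "rx": 0, "ry": 0, "rz": 0, "fingers": 0}

```text
time_s: 15.7
tool_pos: [0.4785, 0.2708, 0.105]
ee_rot: [-2.709, -1.591, 0.0]
ft_force: [-0.3, 0.0, 1.7]
width: 0.0142
```

Request:
drive_tool:
  targets:
    - {"x": 0, "y": 0, "z": -0.0005, "rx": 0, "ry": 0, "rz": 0, "fingers": 0}
    - {"x": 0, "y": 0, "z": -0.0005, "rx": 0, "ry": 0, "rz": 0, "fingers": 0}
    - {"x": 0, "y": 0, "z": 0, "rx": 0, "ry": 0, "rz": 0, "fingers": 0}

```text
time_s: 16.0
tool_pos: [0.4785, 0.2708, 0.1041]
ee_rot: [-2.709, -1.591, 0.0]
ft_force: [0.8, 1.2, 1.7]
width: 0.0143
```

Request:
drive_tool:
  targets:
    - {"x": 0, "y": 0, "z": -0.0005, "rx": 0, "ry": 0, "rz": 0, "fingers": 0}
    - {"x": 0, "y": 0, "z": -0.0005, "rx": 0, "ry": 0, "rz": 0, "fingers": 0}
    - {"x": 0, "y": 0, "z": 0, "rx": 0, "ry": 0, "rz": 0, "fingers": 0}

```text
time_s: 16.3
tool_pos: [0.4785, 0.2708, 0.1031]
ee_rot: [-2.709, -1.591, 0.0]
ft_force: [0.2, 0.8, 0.5]
width: 0.0145
```

Request:
drive_tool:
  targets:
    - {"x": 0, "y": 0, "z": -0.0005, "rx": 0, "ry": 0, "rz": 0, "fingers": 0}
    - {"x": 0, "y": 0, "z": -0.0005, "rx": 0, "ry": 0, "rz": 0, "fingers": 0}
    - {"x": 0, "y": 0, "z": 0, "rx": 0, "ry": 0, "rz": 0, "fingers": 0}

```text
time_s: 16.6
tool_pos: [0.4785, 0.2708, 0.1022]
ee_rot: [-2.709, -1.591, 0.0]
ft_force: [-0.3, 0.7, 1.5]
width: 0.0141
```

Request:
drive_tool:
  targets:
    - {"x": 0, "y": 0, "z": -0.0005, "rx": 0, "ry": 0, "rz": 0, "fingers": 0}
    - {"x": 0, "y": 0, "z": -0.0005, "rx": 0, "ry": 0, "rz": 0, "fingers": 0}
    - {"x": 0, "y": 0, "z": 0, "rx": 0, "ry": 0, "rz": 0, "fingers": 0}

```text
time_s: 16.9
tool_pos: [0.4786, 0.2708, 0.1012]
ee_rot: [-2.709, -1.591, -0.0]
ft_force: [0.3, 0.1, 1.2]
width: 0.0141
```

Request:
drive_tool:
  targets:
    - {"x": 0, "y": 0, "z": -0.0005, "rx": 0, "ry": 0, "rz": 0, "fingers": 0}
    - {"x": 0, "y": 0, "z": -0.0005, "rx": 0, "ry": 0, "rz": 0, "fingers": 0}
    - {"x": 0, "y": 0, "z": 0, "rx": 0, "ry": 0, "rz": 0, "fingers": 0}

```text
time_s: 17.2
tool_pos: [0.4786, 0.2708, 0.1002]
ee_rot: [-2.709, -1.591, 0.0]
ft_force: [-0.2, 1.7, 2.4]
width: 0.0144
```

```bash
python3 snap.py 8 side wrist
```

```text
17.3 [0.47856426 0.27083721 0.10023082] [-2.70887820e+00 -1.59108000e+00  9.41377832e-05] [ 0.0292321  -0.0779745   1.64225597] 0.014826682417994718
```

View pics/z8.png

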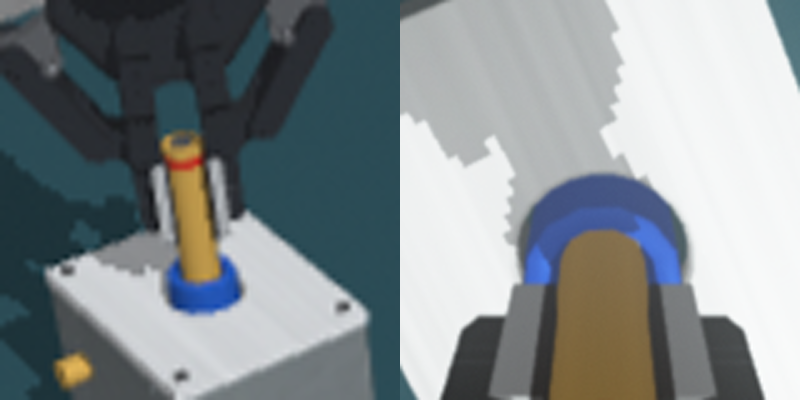

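The side view shows the collar pushed down, and the tube's plain cylinder inside it at about (200,275) of the crop. Continue to feel for the pin and home.

Request:
drive_tool:
  targets:
    - {"x": 0, "y": 0, "z": -0.0005, "rx": 0, "ry": 0, "rz": 0, "fingers": 0}
    - {"x": 0, "y": 0, "z": -0.0005, "rx": 0, "ry": 0, "rz": 0, "fingers": 0}
    - {"x": 0, "y": 0, "z": 0, "rx": 0, "ry": 0, "rz": 0, "fingers": 0}

```text
time_s: 17.6
tool_pos: [0.4786, 0.2708, 0.0994]
ee_rot: [2.709, 1.591, -0.0]
ft_force: [-0.2, 0.7, 2.8]
width: 0.0145
```

Request:
drive_tool:
  targets:
    - {"x": 0, "y": 0, "z": -0.0005, "rx": 0, "ry": 0, "rz": 0, "fingers": 0}
    - {"x": 0, "y": 0, "z": -0.0005, "rx": 0, "ry": 0, "rz": 0, "fingers": 0}
    - {"x": 0, "y": 0, "z": 0, "rx": 0, "ry": 0, "rz": 0, "fingers": 0}

```text
time_s: 17.9
tool_pos: [0.4787, 0.2709, 0.0984]
ee_rot: [2.709, 1.591, 0.0]
ft_force: [-1.1, 0.6, 3.9]
width: 0.0142
```

Request:
drive_tool:
  targets:
    - {"x": 0, "y": 0, "z": -0.0005, "rx": 0, "ry": 0, "rz": 0, "fingers": 0}
    - {"x": 0, "y": 0, "z": -0.0005, "rx": 0, "ry": 0, "rz": 0, "fingers": 0}
    - {"x": 0, "y": 0, "z": 0, "rx": 0, "ry": 0, "rz": 0, "fingers": 0}

```text
time_s: 18.2
tool_pos: [0.4787, 0.2709, 0.0974]
ee_rot: [2.709, 1.591, 0.0]
ft_force: [-0.1, 0.3, 5.4]
width: 0.0142
```

Request:
drive_tool:
  targets:
    - {"x": 0, "y": 0, "z": -0.0005, "rx": 0, "ry": 0, "rz": 0, "fingers": 0}
    - {"x": 0, "y": 0, "z": -0.0005, "rx": 0, "ry": 0, "rz": 0, "fingers": 0}
    - {"x": 0, "y": 0, "z": 0, "rx": 0, "ry": 0, "rz": 0, "fingers": 0}

```text
time_s: 18.5
tool_pos: [0.4789, 0.271, 0.0971]
ee_rot: [-2.709, -1.591, -0.001]
ft_force: [-0.7, -0.0, 8.6]
width: 0.0142
```

The force is rising with the arm nearly stopped, so home has been reached. Press up to 15–20 N in small steps.

Request:
drive_tool:
  targets:
    - {"x": 0, "y": 0, "z": -0.0003, "rx": 0, "ry": 0, "rz": 0, "fingers": 0}
    - {"x": 0, "y": 0, "z": 0, "rx": 0, "ry": 0, "rz": 0, "fingers": 0}
    - {"x": 0, "y": 0, "z": 0, "rx": 0, "ry": 0, "rz": 0, "fingers": 0}

```text
time_s: 18.8
tool_pos: [0.4789, 0.271, 0.097]
ee_rot: [2.709, 1.591, 0.001]
ft_force: [-1.4, -0.8, 10.0]
width: 0.0142
```

Request:
drive_tool:
  targets:
    - {"x": 0, "y": 0, "z": -0.0003, "rx": 0, "ry": 0, "rz": 0, "fingers": 0}
    - {"x": 0, "y": 0, "z": 0, "rx": 0, "ry": 0, "rz": 0, "fingers": 0}
    - {"x": 0, "y": 0, "z": 0, "rx": 0, "ry": 0, "rz": 0, "fingers": 0}

```text
time_s: 19.1
tool_pos: [0.479, 0.271, 0.0969]
ee_rot: [2.709, 1.591, 0.001]
ft_force: [-1.4, 0.2, 11.0]
width: 0.0142
```

Request:
drive_tool:
  targets:
    - {"x": 0, "y": 0, "z": -0.0003, "rx": 0, "ry": 0, "rz": 0, "fingers": 0}
    - {"x": 0, "y": 0, "z": -0.0003, "rx": 0, "ry": 0, "rz": 0, "fingers": 0}
    - {"x": 0, "y": 0, "z": 0, "rx": 0, "ry": 0, "rz": 0, "fingers": 0}

```text
time_s: 19.4
tool_pos: [0.4791, 0.2711, 0.0967]
ee_rot: [-2.709, -1.591, -0.001]
ft_force: [-2.1, -1.0, 13.1]
width: 0.0141
```

Request:
drive_tool:
  targets:
    - {"x": 0, "y": 0, "z": -0.0003, "rx": 0, "ry": 0, "rz": 0, "fingers": 0}
    - {"x": 0, "y": 0, "z": 0, "rx": 0, "ry": 0, "rz": 0, "fingers": 0}
    - {"x": 0, "y": 0, "z": 0, "rx": 0, "ry": 0, "rz": 0, "fingers": 0}

```text
time_s: 19.7
tool_pos: [0.4792, 0.2711, 0.0966]
ee_rot: [-2.709, -1.591, -0.001]
ft_force: [-2.5, -1.5, 13.8]
width: 0.0144
```

Request:
drive_tool:
  targets:
    - {"x": 0, "y": 0, "z": -0.0004, "rx": 0, "ry": 0, "rz": 0, "fingers": 0}
    - {"x": 0, "y": 0, "z": 0, "rx": 0, "ry": 0, "rz": 0, "fingers": 0}
    - {"x": 0, "y": 0, "z": 0, "rx": 0, "ry": 0, "rz": 0, "fingers": 0}

```text
time_s: 20.0
tool_pos: [0.4792, 0.2712, 0.0965]
ee_rot: [-2.709, -1.591, -0.001]
ft_force: [-2.5, -0.6, 14.9]
width: 0.014
```

Request:
drive_tool:
  targets:
    - {"x": 0, "y": 0, "z": -0.0003, "rx": 0, "ry": 0, "rz": 0, "fingers": 0}
    - {"x": 0, "y": 0, "z": 0, "rx": 0, "ry": 0, "rz": 0, "fingers": 0}
    - {"x": 0, "y": 0, "z": 0, "rx": 0, "ry": 0, "rz": 0, "fingers": 0}

```text
time_s: 20.3
tool_pos: [0.4793, 0.2712, 0.0964]
ee_rot: [-2.709, -1.591, -0.001]
ft_force: [-3.9, -1.9, 15.3]
width: 0.0141
```

```bash
python3 snap.py 9 side wrist
```

```text
20.4 [0.47927577 0.27126169 0.09644309] [-2.70884851e+00 -1.59113138e+00 -1.48126134e-03] [-3.19401157 -0.89602297 15.95722025] 0.014270946514152266
```

View pics/z9.png

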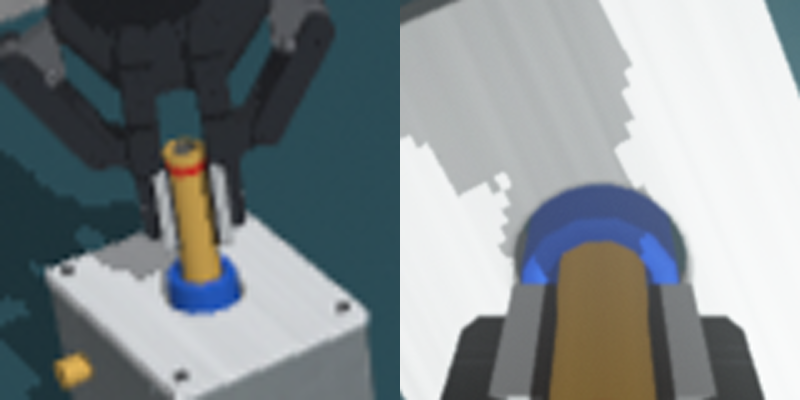

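Pressed home at about 16.5 N on the fitting, since the sensor carries roughly −0.8 N of tube weight. The side view shows the collar down and the tube standing in it. One more small press, then unload.

Request:
drive_tool:
  targets:
    - {"x": 0, "y": 0, "z": -0.0003, "rx": 0, "ry": 0, "rz": 0, "fingers": 0}
    - {"x": 0, "y": 0, "z": 0, "rx": 0, "ry": 0, "rz": 0, "fingers": 0}
    - {"x": 0, "y": 0, "z": 0, "rx": 0, "ry": 0, "rz": 0, "fingers": 0}
    - {"x": 0, "y": 0, "z": 0, "rx": 0, "ry": 0, "rz": 0, "fingers": 0}

```text
time_s: 20.8
tool_pos: [0.4793, 0.2713, 0.0964]
ee_rot: [-2.709, -1.591, -0.002]
ft_force: [-4.1, -1.5, 16.7]
width: 0.0145
```

Request:
drive_tool:
  targets:
    - {"x": 0, "y": 0, "z": 0.001, "rx": 0, "ry": 0, "rz": 0, "fingers": 0}
    - {"x": 0, "y": 0, "z": 0.001, "rx": 0, "ry": 0, "rz": 0, "fingers": 0}
    - {"x": 0, "y": 0, "z": 0, "rx": 0, "ry": 0, "rz": 0, "fingers": 0}
    - {"x": 0, "y": 0, "z": 0, "rx": 0, "ry": 0, "rz": 0, "fingers": 0}

```text
time_s: 21.2
tool_pos: [0.479, 0.271, 0.0969]
ee_rot: [2.709, 1.591, 0.001]
ft_force: [-2.7, -0.5, 10.5]
width: 0.0143
```

Request:
drive_tool:
  targets:
    - {"x": 0, "y": 0, "z": 0.0005, "rx": 0, "ry": 0, "rz": 0, "fingers": 0}
    - {"x": 0, "y": 0, "z": 0.0005, "rx": 0, "ry": 0, "rz": 0, "fingers": 0}
    - {"x": 0, "y": 0, "z": 0, "rx": 0, "ry": 0, "rz": 0, "fingers": 0}
    - {"x": 0, "y": 0, "z": 0, "rx": 0, "ry": 0, "rz": 0, "fingers": 0}

```text
time_s: 21.6
tool_pos: [0.4789, 0.2709, 0.0972]
ee_rot: [2.709, 1.591, 0.001]
ft_force: [0.8, -0.7, 5.6]
width: 0.0144
```

Request:
drive_tool:
  targets:
    - {"x": 0, "y": 0, "z": 0.0005, "rx": 0, "ry": 0, "rz": 0, "fingers": 0}
    - {"x": 0, "y": 0, "z": 0.0005, "rx": 0, "ry": 0, "rz": 0, "fingers": 0}
    - {"x": 0, "y": 0, "z": 0, "rx": 0, "ry": 0, "rz": 0, "fingers": 0}

```text
time_s: 21.9
tool_pos: [0.4788, 0.2708, 0.0978]
ee_rot: [2.709, 1.591, 0.0]
ft_force: [-0.7, 0.4, 4.6]
width: 0.0144
```

Request:
drive_tool:
  targets:
    - {"x": 0, "y": 0, "z": 0.0005, "rx": 0, "ry": 0, "rz": 0, "fingers": 0}
    - {"x": 0, "y": 0, "z": 0.0005, "rx": 0, "ry": 0, "rz": 0, "fingers": 0}
    - {"x": 0, "y": 0, "z": 0, "rx": 0, "ry": 0, "rz": 0, "fingers": 0}

```text
time_s: 22.2
tool_pos: [0.4787, 0.2708, 0.0988]
ee_rot: [2.709, 1.591, 0.0]
ft_force: [0.4, 0.2, 4.1]
width: 0.0141
```

Request:
drive_tool:
  targets:
    - {"x": 0, "y": 0, "z": 0.0005, "rx": 0, "ry": 0, "rz": 0, "fingers": 0}
    - {"x": 0, "y": 0, "z": 0.0005, "rx": 0, "ry": 0, "rz": 0, "fingers": 0}
    - {"x": 0, "y": 0, "z": 0, "rx": 0, "ry": 0, "rz": 0, "fingers": 0}

```text
time_s: 22.5
tool_pos: [0.4786, 0.2708, 0.0997]
ee_rot: [2.709, 1.591, 0.0]
ft_force: [-0.0, 0.6, 3.1]
width: 0.0147
```

Request:
drive_tool:
  targets:
    - {"x": 0, "y": 0, "z": 0.0005, "rx": 0, "ry": 0, "rz": 0, "fingers": 0}
    - {"x": 0, "y": 0, "z": 0.0005, "rx": 0, "ry": 0, "rz": 0, "fingers": 0}
    - {"x": 0, "y": 0, "z": 0, "rx": 0, "ry": 0, "rz": 0, "fingers": 0}

```text
time_s: 22.8
tool_pos: [0.4785, 0.2707, 0.1003]
ee_rot: [2.709, 1.591, -0.0]
ft_force: [1.4, 0.7, -1.6]
width: 0.0143
```

Request:
drive_tool:
  targets:
    - {"x": 0, "y": 0, "z": 0.0005, "rx": 0, "ry": 0, "rz": 0, "fingers": 0}
    - {"x": 0, "y": 0, "z": 0.0005, "rx": 0, "ry": 0, "rz": 0, "fingers": 0}
    - {"x": 0, "y": 0, "z": 0, "rx": 0, "ry": 0, "rz": 0, "fingers": 0}

```text
time_s: 23.1
tool_pos: [0.4784, 0.2707, 0.1012]
ee_rot: [2.709, 1.591, -0.001]
ft_force: [1.8, 0.8, -5.2]
width: 0.0142
```

Request:
drive_tool:
  targets:
    - {"x": 0, "y": 0, "z": 0.0005, "rx": 0, "ry": 0, "rz": 0, "fingers": 0}
    - {"x": 0, "y": 0, "z": 0.0005, "rx": 0, "ry": 0, "rz": 0, "fingers": 0}
    - {"x": 0, "y": 0, "z": 0, "rx": 0, "ry": 0, "rz": 0, "fingers": 0}

```text
time_s: 23.4
tool_pos: [0.4784, 0.2707, 0.1027]
ee_rot: [-2.709, -1.591, 0.001]
ft_force: [2.3, 0.5, -4.6]
width: 0.0143
```

Request:
drive_tool:
  targets:
    - {"x": 0, "y": 0, "z": 0.0005, "rx": 0, "ry": 0, "rz": 0, "fingers": 0}
    - {"x": 0, "y": 0, "z": 0.0005, "rx": 0, "ry": 0, "rz": 0, "fingers": 0}
    - {"x": 0, "y": 0, "z": 0, "rx": 0, "ry": 0, "rz": 0, "fingers": 0}

```text
time_s: 23.7
tool_pos: [0.4784, 0.2708, 0.1038]
ee_rot: [-2.709, -1.591, 0.001]
ft_force: [0.9, 0.9, -4.2]
width: 0.0145
```

Request:
drive_tool:
  targets:
    - {"x": 0, "y": 0, "z": 0.0005, "rx": 0, "ry": 0, "rz": 0, "fingers": 0}
    - {"x": 0, "y": 0, "z": 0.0005, "rx": 0, "ry": 0, "rz": 0, "fingers": 0}
    - {"x": 0, "y": 0, "z": 0, "rx": 0, "ry": 0, "rz": 0, "fingers": 0}

```text
time_s: 24.0
tool_pos: [0.4784, 0.2708, 0.1048]
ee_rot: [-2.709, -1.591, 0.001]
ft_force: [1.3, -0.2, -4.4]
width: 0.0143
```

Request:
drive_tool:
  targets:
    - {"x": 0, "y": 0, "z": 0.0005, "rx": 0, "ry": 0, "rz": 0, "fingers": 0}
    - {"x": 0, "y": 0, "z": 0.0005, "rx": 0, "ry": 0, "rz": 0, "fingers": 0}
    - {"x": 0, "y": 0, "z": 0, "rx": 0, "ry": 0, "rz": 0, "fingers": 0}

```text
time_s: 24.3
tool_pos: [0.4785, 0.2708, 0.1058]
ee_rot: [-2.709, -1.591, 0.001]
ft_force: [1.3, 0.2, -4.2]
width: 0.0143
```

Request:
drive_tool:
  targets:
    - {"x": 0, "y": 0, "z": 0.0005, "rx": 0, "ry": 0, "rz": 0, "fingers": 0}
    - {"x": 0, "y": 0, "z": 0.0005, "rx": 0, "ry": 0, "rz": 0, "fingers": 0}
    - {"x": 0, "y": 0, "z": 0, "rx": 0, "ry": 0, "rz": 0, "fingers": 0}

```text
time_s: 24.6
tool_pos: [0.4785, 0.2708, 0.1068]
ee_rot: [-2.709, -1.591, 0.0]
ft_force: [1.4, 0.5, -4.3]
width: 0.0143
```

Request:
drive_tool:
  targets:
    - {"x": 0, "y": 0, "z": 0.0005, "rx": 0, "ry": 0, "rz": 0, "fingers": 0}
    - {"x": 0, "y": 0, "z": 0.0005, "rx": 0, "ry": 0, "rz": 0, "fingers": 0}
    - {"x": 0, "y": 0, "z": 0, "rx": 0, "ry": 0, "rz": 0, "fingers": 0}

```text
time_s: 24.9
tool_pos: [0.4785, 0.2708, 0.1078]
ee_rot: [-2.709, -1.591, 0.0]
ft_force: [1.0, 0.8, -3.3]
width: 0.014
```

Near the expected upper stop, so smaller steps.

Request:
drive_tool:
  targets:
    - {"x": 0, "y": 0, "z": 0.0005, "rx": 0, "ry": 0, "rz": 0, "fingers": 0}
    - {"x": 0, "y": 0, "z": 0, "rx": 0, "ry": 0, "rz": 0, "fingers": 0}

```text
time_s: 25.1
tool_pos: [0.4785, 0.2708, 0.1083]
ee_rot: [-2.709, -1.591, 0.0]
ft_force: [0.8, -0.2, -4.3]
width: 0.0141
```

Request:
drive_tool:
  targets:
    - {"x": 0, "y": 0, "z": 0.0005, "rx": 0, "ry": 0, "rz": 0, "fingers": 0}
    - {"x": 0, "y": 0, "z": 0, "rx": 0, "ry": 0, "rz": 0, "fingers": 0}

```text
time_s: 25.3
tool_pos: [0.4785, 0.2708, 0.1085]
ee_rot: [-2.709, -1.591, 0.0]
ft_force: [1.3, 1.4, -6.1]
width: 0.0145
```

Request:
drive_tool:
  targets:
    - {"x": 0, "y": 0, "z": 0.0005, "rx": 0, "ry": 0, "rz": 0, "fingers": 0}
    - {"x": 0, "y": 0, "z": 0, "rx": 0, "ry": 0, "rz": 0, "fingers": 0}

```text
time_s: 25.5
tool_pos: [0.4784, 0.2707, 0.1087]
ee_rot: [-2.709, -1.591, 0.001]
ft_force: [2.9, 0.9, -8.9]
width: 0.0143
```

The upper stop is felt: the pull rose to about 8 N after roughly 8 mm of collar travel. Check picture before releasing.

```bash
python3 snap.py 10 side wrist; python3 - <<'E'
from fit import *
for k in("9","10"):
    d=pickle.load(open(f"c{k}.pkl","rb"))
    m=mask(d["side"]["image"],(205,180,260,220));ys,xs=np.nonzero(m);print(k,ys.min(),ys.max(),xs.min(),xs.max(),m.sum())
E
```

```text
25.6 [0.47834807 0.27070086 0.10874706] [-2.70886822e+00 -1.59100109e+00  8.63518394e-04] [ 2.0502162   1.03776283 -9.52546371] 0.014281442185465568
9 197 207 224 237 90
10 194 207 223 237 137
```

View pics/z10.png

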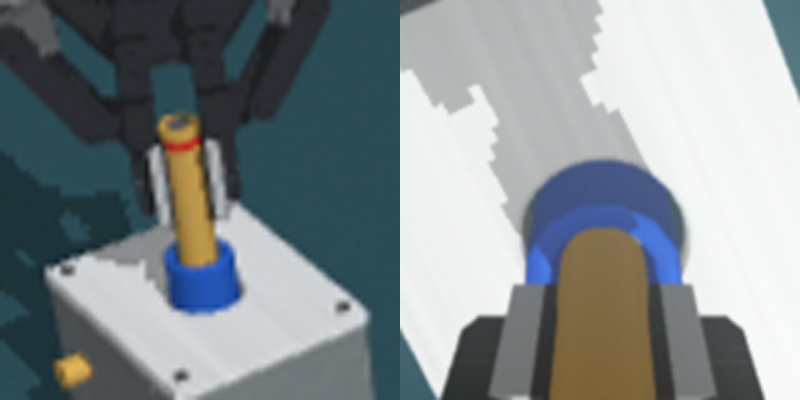

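The collar stands clearly higher, with its rim at about y=255 in the crop against about 268 before. Ease the pull, then open.

Request:
drive_tool:
  targets:
    - {"x": 0, "y": 0, "z": -0.0006, "rx": 0, "ry": 0, "rz": 0, "fingers": 0}
    - {"x": 0, "y": 0, "z": -0.0004, "rx": 0, "ry": 0, "rz": 0, "fingers": 0}
    - {"x": 0, "y": 0, "z": 0, "rx": 0, "ry": 0, "rz": 0, "fingers": 0}

```text
time_s: 25.9
tool_pos: [0.4785, 0.2709, 0.1086]
ee_rot: [-2.709, -1.591, 0.0]
ft_force: [0.8, 0.5, -5.1]
width: 0.0142
```

Request:
drive_tool:
  targets:
    - {"x": 0, "y": 0, "z": -0.0005, "rx": 0, "ry": 0, "rz": 0, "fingers": 0}
    - {"x": 0, "y": 0, "z": 0, "rx": 0, "ry": 0, "rz": 0, "fingers": 0}
    - {"x": 0, "y": 0, "z": 0, "rx": 0, "ry": 0, "rz": 0, "fingers": 0}

```text
time_s: 26.2
tool_pos: [0.4787, 0.271, 0.1084]
ee_rot: [-2.709, -1.591, -0.0]
ft_force: [-0.2, 0.2, 0.1]
width: 0.0144
```

Request:
drive_tool:
  squeeze: 20
  targets:
    - {"x": 0, "y": 0, "z": 0, "rx": 0, "ry": 0, "rz": 0, "fingers": 0}
    - {"x": 0, "y": 0, "z": 0, "rx": 0, "ry": 0, "rz": 0, "fingers": 30}
    - {"x": 0, "y": 0, "z": 0, "rx": 0, "ry": 0, "rz": 0, "fingers": 60}
    - {"x": 0, "y": 0, "z": 0, "rx": 0, "ry": 0, "rz": 0, "fingers": 80}
    - {"x": 0, "y": 0, "z": 0, "rx": 0, "ry": 0, "rz": 0, "fingers": 80}
    - {"x": 0, "y": 0, "z": 0, "rx": 0, "ry": 0, "rz": 0, "fingers": 80}
    - {"x": 0, "y": 0, "z": 0, "rx": 0, "ry": 0, "rz": 0, "fingers": 80}
    - {"x": 0, "y": 0, "z": 0, "rx": 0, "ry": 0, "rz": 0, "fingers": 80}

```text
time_s: 27.0
tool_pos: [0.4786, 0.2708, 0.1077]
ee_rot: [2.709, 1.591, -0.0]
ft_force: [-0.4, 0.1, -0.4]
width: 0.0684
```

```bash
python3 snap.py 11 side wrist
```

```text
27.1 [0.47856432 0.27082326 0.107746  ] [-2.70888807e+00 -1.59101921e+00  1.21859139e-04] [ 0.10325884 -0.49270288 -0.19207572] 0.06813905600453629
```

View pics/z11.png

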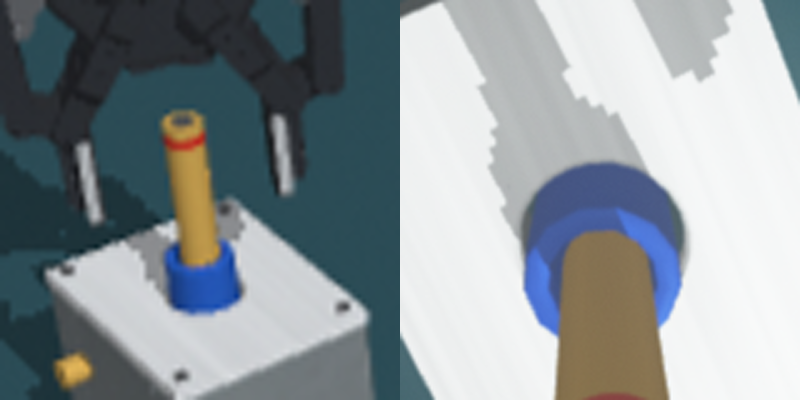

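Released: the tube stands in the raised collar and the jaws are clear on both sides. Retreat straight up.

Request:
drive_tool:
  targets:
    - {"x": 0, "y": 0, "z": 0.01, "rx": 0, "ry": 0, "rz": 0, "fingers": 80}
    - {"x": 0, "y": 0, "z": 0.025, "rx": 0, "ry": 0, "rz": 0, "fingers": 80}
    - {"x": 0, "y": 0, "z": 0.035, "rx": 0, "ry": 0, "rz": 0, "fingers": 80}
    - {"x": 0, "y": 0, "z": 0.035, "rx": 0, "ry": 0, "rz": 0, "fingers": 80}
    - {"x": 0, "y": 0, "z": 0.03, "rx": 0, "ry": 0, "rz": 0, "fingers": 80}
    - {"x": 0, "y": 0, "z": 0.015, "rx": 0, "ry": 0, "rz": 0, "fingers": 80}
    - {"x": 0, "y": 0, "z": 0, "rx": 0, "ry": 0, "rz": 0, "fingers": 80}
    - {"x": 0, "y": 0, "z": 0, "rx": 0, "ry": 0, "rz": 0, "fingers": 80}

```text
time_s: 27.9
tool_pos: [0.478, 0.2706, 0.257]
ee_rot: [-2.709, -1.591, 0.002]
ft_force: [-1.0, 0.3, 0.5]
width: 0.0684
```

```bash
python3 snap.py 12 side wrist
```

```text
28.0 [0.47723536 0.27021273 0.25548829] [-2.70853124 -1.59090985  0.00656173] [ 0.12566636 -0.31107036 -0.59997272] 0.06826191622868016
```

View pics/side12.png

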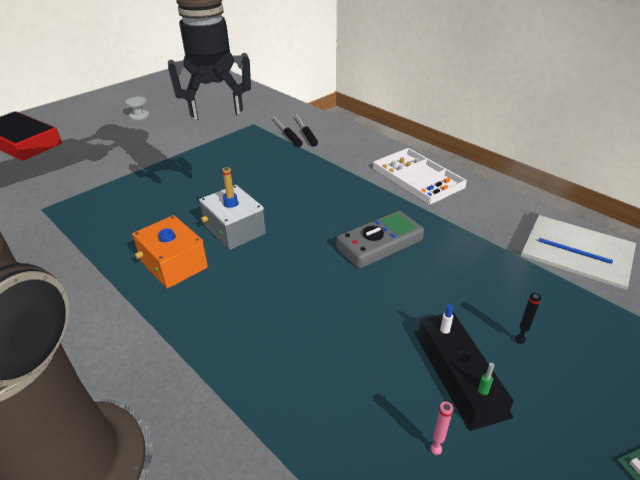

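View pics/z12.png

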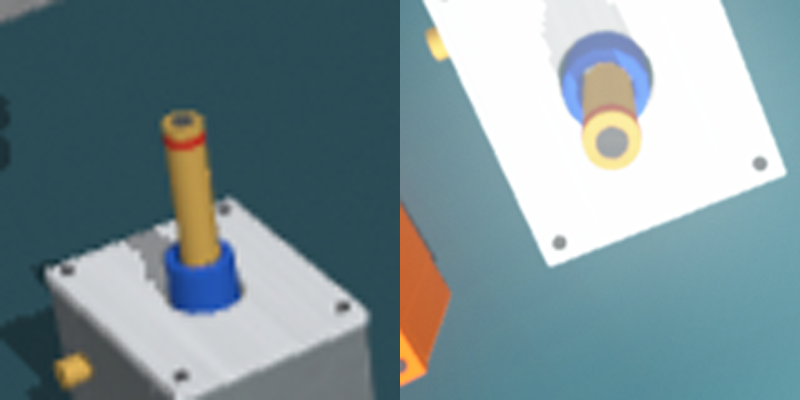

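The tube stands in the raised collar, at side-view pixel (228,185). The stylus, trimmer and meter are where they were, and the gripper is well clear. Handing in.

```bash
python3 -c "
from workcell import ctrl
print(ctrl.close_job())"
```

```text
the job is handed in; nothing more can be done
None
```

The brass tube is locked upright in the blue-collared fitting on the grey jack box, and I handed the job in after about 28 s of robot time; no verdict was reported.

- **Pushing in:** I took the tube from the rack's middle hole and lowered it into the collar. It met about 3–4 N from the collar and grip and about 6 N from the sprung pin, then stopped solidly. I pressed it home with about 17 N.
- **Locking:** I pulled it up and the collar lifted at about 3.5–4.5 N for roughly 8 mm to its upper stop. There the pull peaked at about 8–9 N. I eased the load to near zero before letting go.
- **Last checks:** The final side and wrist views show the collar up and the tube standing in it without contact. The stylus, trimmer and meter look unmoved. Forces were read only at the end of each short move, and none of those readings went over a limit.
- **Disagreements:** The cameras differed by about 1–3 mm on where the collar was. I set the tube to a compromise between the wrist and side views, and it went in without catching on the rim.

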